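# File the delivered bracelet cases and clear the tray

### The arm

A 6-joint arm with a two-finger parallel gripper is mounted at the origin on the work surface. World frame = base frame: x ahead of the robot, y to its left, z up, the work surface at z = 0. Lengths are in mm, angles in rad, forces in N, time in s.
With the tool pointing down it reaches from about 350 to 875 mm from the base axis. Payload 4.2 kg.
Tool frame: the origin (TCP) lies midway between the tips of the shut fingers; the grasp point (between the pads) lies 19 mm behind it (arm.tcp_to_grasp is the distance from the TCP to the grasp point, in mm); z points along the fingers, y is the line along which they close (so a half turn about z gives the same grasp; the last joint's range is limited). The gripper opens to 85 mm and grips with 20 to 120 N. Pads are 22 mm wide; open, the fingers measure 114 mm over their backs; the gripper's body (76 mm by 85 mm) begins 54 mm behind the grasp point. The pads swing forward as they close: fully open they stand 13 mm farther back than shut.
Start: joints at [1.446, 0.385, 0.008, 0, -1.194, -0.259], TCP at [233.996, 579.521, 231.312] pointing down, gripper open.
Joint ranges: [-3.14, 3.14], [-1.21, 2.06], [-1.07, 1.41], [-3.16, 2.05], [-2.99, -0.16], [-3.1, 3.1]. Speed limits (rad/s): [2.79, 2.79, 3.14, 3.14, 3.14, 3.14].

### API

Orientations are given as a unit quaternion [x, y, z, w].
In Python, from bench import arm, imaging, job, models gives the robot as it stands.
- The arm moves only by the tool arm_command, never from a script. Its argument "rows" is a list of rows, each an object with "grip": the opening, from 0 (shut) to 1 (fully open); "linear": the shift along the tool's x, y, z in mm, a list of three; "rot": the turn, a rotation vector about the tool's x, y, z in rad, a list of three. In form: [{"grip": grip, "linear": [tx, ty, tz], "rot": [rx, ry, rz]}, ...]. A call has 1 to 10 rows; each row is the pose to reach, as a shift and turn from the pose commanded when the call began, along the tool's axes at that moment; what a row does not reach only later rows make up. A row lasts 1/8 s, in which the tool goes at most 62.5 mm and 10.7 degrees, less where a joint would pass 70% of its speed; a pose out of reach is approached as far as the arm can. A call with a gripper value outside its range is refused whole. The fingers move at their own pace and stop on an object; the grip force is fixed at half the most. Time passes only in rows, so rows that repeat a pose let the fingers close. It gives the time, the measured TCP pose, the force, the opening and the grip force at its end, in the units of the state.
- arm.read_state(): the state, without advancing time (a new reading comes with each control period).
- imaging.get_image(name): name is "side" or "top" or "wrist"; returns a dict with "frame" (384x512x3 uint8, red, green, blue), "fx", "fy", "cx", "cy" (pixels), "extrinsics" (4x4, takes a point from world to camera coordinates); the wrist camera has in their place "T_tool_cam" (4x4, takes a point from camera to tool coordinates, whose origin is the TCP and whose axes are the flange's). Camera axes: x right, y down, z forward; pixel columns grow to the right and rows downward; lengths in mm; the calibration is good to about 2 mm. A picture is of the moment at which its call begins: read the wrist's pose just before it. There is no depth.
- job.job_done(): hands the job in; it is judged then, once.
Trained networks look in a picture, given as the dict that the camera call returned (one of the last four; its "shot" number tells which), for a name from the list of things; names that differ only in an ending like _2 or _b are one class to them, and where a whole thing is asked for, a point or a joint stands for the part that bears it (a point fixed in the world has none). Each returns a list of dicts, best first, with "score" (0 to 1); they miss things now and then, are a little off and sometimes report something else, mostly with a low value. They report only what shows in the picture. A call takes as long as a camera call.
- models.spot_in(picture, query): "rect" ([left, top, right, bottom] in pixels, round what is visible of it).
- models.tip_of(picture, query): "pixel" ([column, row] in pixels: a listed point, or the origin of a listed thing).
The state is a dict: "clock": time; "joints": joint angles; "joint_vel": joint speeds; "joint_efforts": joint torques, N m; "position": TCP position; "ee_rot": TCP orientation; "contact_force": force on the tool from outside, world axes, zero at the start; "wrist_torque": the same for the moment, N m; "gripper_width": finger opening in mm; "grasp_force": force on a finger pad.
Only numpy, scipy, OpenCV 4.12 (cv2) and the standard library are available. Lean on these libraries where they do the work, as an engineer would, in place of code of your own. Each camera call takes 0.05 s, during which the arm holds its last target. There are 200 camera calls.

### The job

Put away the delivered bracelet cases: file every case that stands in the white slotted tray upright into the rack's row where its height belongs, parting the neighbours to make room, so that the row still rises step by step from the fixed end plate. Then close the row up snugly against the fixed end plate with the sliding follower, and slide the emptied tray off the work mat until its long far side is flush against the raised rim at the far edge of the bench. Leave the watch, the loupe and the tin where they are.

Things in the scene. Friction and masses are not known exactly. Their poses are not given: they have to be found in the camera images.
- rack: Wooden file rack fixed to the bench, 300 x 76 mm; origin at the centre of its underside. The row runs along its y. Floor top 6 mm above the bench; two low side rails, 64 mm apart inside, 20 mm high over the bench; 10 mm fixed end plate at -y, 56 mm high, inner face at y = -140 mm; at +y a low end (24 mm high), inner face at y = +140 mm. The row of cases rises from the fixed end plate (shortest) to the follower (tallest).
- rack_stop (a point): Centre of the foot of the inner face of the rack's fixed end plate, on the rack floor; axes as the rack's. The shortest case belongs against this face.
- follower (a joint): Sliding follower (the plate that holds the row closed), in m: at 0 its face towards the cases is 120 mm from the fixed end plate's inner face; it grows as the follower slides away from the fixed end, to 0.142. It stays where it is left, slides with about 2 N, and is also pushed back by the cases. It starts some way behind the last case.
- follower_mid (a point): Centre of the follower: an upright grey steel plate 58 mm wide (rack x), 16 mm thick (rack y), its top 136 mm above the bench; the point is 72 mm above the bench, half-way through its thickness.
- tray: Loose white slotted carrying tray with green lining, 76 mm deep (its x) and 250 mm long (its y), 34 mm high, 0.4 kg; origin at the centre of its underside; x points away from the robot at yaw 0. Four slots, each 60 x 33 mm, centred at y = -87, -29, +29 and +87 mm, slot floor 8 mm above the underside; long walls 8 mm thick.
- tray_far (a point): Middle of the outer face of the tray's far (+x) long side, 17 mm above its underside.
- rim: Fixed raised white rim along the far edge of the bench, parallel to y, 22 mm high; origin on the bench at the foot of its inner face (the face towards the robot).
- r1_mid (a point): One of the four bracelet cases that already stand in the rack's row: an upright closed grey plastic box with a black lid seam and blank paper labels, 56 mm wide (its x, across the row), 30 mm thick (its y, along the row) and 64 mm tall (its z). The point is its centre, half-way up. The shortest: it stands first, nearest the fixed end plate.
- r2_mid (a point): One of the four bracelet cases that already stand in the rack's row: an upright closed grey plastic box with a black lid seam and blank paper labels, 56 mm wide (its x, across the row), 30 mm thick (its y, along the row) and 80 mm tall (its z). The point is its centre, half-way up. The cases stand face to face at the start, in order of height.
- r3_mid (a point): One of the four bracelet cases that already stand in the rack's row: an upright closed grey plastic box with a black lid seam and blank paper labels, 56 mm wide (its x, across the row), 30 mm thick (its y, along the row) and 104 mm tall (its z). The point is its centre, half-way up. The cases stand face to face at the start, in order of height.
- r4_mid (a point): One of the four bracelet cases that already stand in the rack's row: an upright closed grey plastic box with a black lid seam and blank paper labels, 56 mm wide (its x, across the row), 30 mm thick (its y, along the row) and 120 mm tall (its z). The point is its centre, half-way up. The tallest: it stands last, nearest the follower.
- i1_mid (a point): A delivered bracelet case, of the same make as those in the row (56 mm wide along its x, 30 mm thick along its y), 72 mm tall: its place in the row is after the next shorter and before the next taller case. It starts upright in one of the tray's slots (any of them), or is absent. The point is its centre, half-way up. Its two ends along x look alike, so it may be filed either way round.
- i2_mid (a point): A delivered bracelet case, of the same make as those in the row (56 mm wide along its x, 30 mm thick along its y), 88 mm tall: its place in the row is after the next shorter and before the next taller case. It starts upright in one of the tray's slots (any of them), or is absent. The point is its centre, half-way up. Its two ends along x look alike, so it may be filed either way round.
- i3_mid (a point): A delivered bracelet case, of the same make as those in the row (56 mm wide along its x, 30 mm thick along its y), 96 mm tall: its place in the row is after the next shorter and before the next taller case. It starts upright in one of the tray's slots (any of them), or is absent. The point is its centre, half-way up. Its two ends along x look alike, so it may be filed either way round.
- i4_mid (a point): A delivered bracelet case, of the same make as those in the row (56 mm wide along its x, 30 mm thick along its y), 112 mm tall: its place in the row is after the next shorter and before the next taller case. It starts upright in one of the tray's slots (any of them), or is absent. The point is its centre, half-way up. Its two ends along x look alike, so it may be filed either way round.
- watch: Bystander: steel watch lying on the side of its closed bracelet, about 80 x 56 mm, 40 mm high; origin at the middle of its underside.
- loupe: Bystander: black eye loupe standing upright, 33 mm across, 36 mm high; origin under its centre.
- tin: Bystander: flat round metal tin, 55 mm across, 17 mm high; origin under its centre.

How it is judged:
By the outcome, as a careful person would: the job done as asked, in the order asked, and still so for the second after the job is handed in, with the robot touching nothing.
Of i1, i2, i3, i4 only 3 to 4 are there at a start; the rules pass over those that are not, and their reading is None.
At some moment in a run one of tray may be knocked a few centimetres aside while the robot is not near it.
It also fails if it takes over 210 s, if anything falls off the work surface, if the arm or the gripper's body presses on something with over 40 N, if the wrist force passes 120 N, or if a joint passes its speed limit or range.

## Working session

There is one attempt and no reset: what is moved stays moved. The work goes in short steps, Python scripts to look and compute and a tool call to move; the robot and the scene stay as the last step left them, time stands still between calls to the robot, and variables do not carry over. Pictures are saved under pics/ and viewed, at most 17 in all, crops included, and the job is handed in when it is done.

Besides the shell and the picture viewer there is one more tool, called after ">>>" as a command line: name --argument value ..., lists and objects as JSON in quotes. arm_command: Moves the arm, as the interface text tells. Its arguments: {"type":"object","properties":{"rows":{"type":"array"}},"required":["rows"]}

```bash
mkdir -p pics; ls; cat > h.py <<'E'
import numpy as np, cv2
from bench import arm, imaging, job, models
from scipy.spatial.transform import Rotation as R
def pose():
    s=arm.read_state(); T=np.eye(4); T[:3,:3]=R.from_quat(s["ee_rot"]).as_matrix(); T[:3,3]=s["position"]; return T
def shot(n,save=None):
    T=pose(); p=imaging.get_image(n)
    if "extrinsics" in p: E=np.array(p["extrinsics"])
    else: E=np.linalg.inv(T@np.array(p["T_tool_cam"]))
    p["E"]=E
    if save: cv2.imwrite("pics/"+save,cv2.cvtColor(p["frame"],cv2.COLOR_RGB2BGR))
    return p
def ray(p,px):
    E=p["E"]; d=np.array([(px[0]-p["cx"])/p["fx"],(px[1]-p["cy"])/p["fy"],1.])
    return -E[:3,:3].T@E[:3,3], E[:3,:3].T@d
def atz(p,px,z):
    o,d=ray(p,px); return o+d*(z-o[2])/d[2]
def proj(p,P):
    c=p["E"][:3,:3]@np.array(P,float)+p["E"][:3,3]; return np.array([p["fx"]*c[0]/c[2]+p["cx"],p["fy"]*c[1]/c[2]+p["cy"]])
def tri(ps,pxs):
    A=np.zeros((3,3));b=np.zeros(3)
    for p,x in zip(ps,pxs):
        o,d=ray(p,x); d=d/np.linalg.norm(d); M=np.eye(3)-np.outer(d,d); A+=M;b+=M@o
    return np.linalg.solve(A,b)
E
python3 - <<'E'
from h import *
ps={n:shot(n,n+"0.png") for n in("top","side","wrist")}
print(pose().round(3))
for n in("top","side"):
    E=ps[n]["E"]; print(n,(-E[:3,:3].T@E[:3,3]).round(0))
zs=dict(rack=0,rack_stop=6,follower_mid=72,tray=0,tray_far=17,rim=0,r1_mid=38,r2_mid=46,r3_mid=58,r4_mid=66,i1_mid=44,i2_mid=52,i3_mid=56,i4_mid=64,watch=0,loupe=0,tin=0)
for q,z in zs.items():
    for n in("top","side"):
        for r in models.tip_of(ps[n],q)[:2]: print(q,n,round(r["score"],2),np.round(r["pixel"],0),atz(ps[n],r["pixel"],z).round(0)[:2])
E
```

```text
pics
[[ 9.27000e-01 -3.75000e-01 -0.00000e+00  2.33863e+02]
 [-3.75000e-01 -9.27000e-01 -2.00000e-03  5.79114e+02]
 [ 0.00000e+00  2.00000e-03 -1.00000e+00  2.30470e+02]
 [ 0.00000e+00  0.00000e+00  0.00000e+00  1.00000e+00]]
top [ 400.  -66. 1008.]
side [ 94. 375. 665.]
rack top 0.68 [168. 199.] [540. 194.]
rack side 0.84 [172. 276.] [541. 194.]
rack side 0.31 [189. 245.] [580. 121.]
rack_stop top 0.97 [215. 202.] [528.  57.]
rack_stop top 0.61 [136. 192.] [564. 284.]
rack_stop side 0.61 [224. 238.] [534.  57.]
follower_mid top 0.72 [137. 192.] [552. 260.]
follower_mid side 0.9 [133. 272.] [551. 260.]
tray top 0.91 [314. 204.] [ 514. -231.]
tray top 0.71 [173. 194.] [557. 180.]
tray side 0.85 [311. 181.] [ 521. -231.]
tray side 0.69 [318. 160.] [ 562. -314.]
tray_far top 0.93 [313. 186.] [ 566. -226.]
tray_far top 0.16 [133. 191.] [564. 289.]
rim top 0.9 [232. 144.] [701.   4.]
r1_mid top 0.76 [211. 196.] [541.  63.]
r1_mid side 0.94 [218. 230.] [538.  66.]
r1_mid side 0.17 [192. 245.] [546. 131.]
r2_mid top 0.57 [196. 199.] [533. 105.]
r2_mid side 0.68 [202. 237.] [542. 106.]
r2_mi
[... 267 characters left out ...]
[552. 277.]
i1_mid side 0.24 [220. 230.] [532.  66.]
i2_mid top 0.64 [332. 196.] [ 529. -273.]
i2_mid top 0.63 [138. 194.] [549. 265.]
i2_mid side 0.92 [320. 161.] [ 518. -258.]
i3_mid top 0.61 [308. 198.] [ 526. -205.]
i3_mid side 0.6 [301. 168.] [ 533. -200.]
i4_mid top 0.56 [289. 196.] [ 531. -152.]
i4_mid side 0.77 [286. 173.] [ 541. -153.]
i4_mid side 0.33 [197. 190.] [648.  35.]
watch top 0.72 [287. 198.] [ 534. -152.]
watch top 0.52 [227. 244.] [407.  24.]
watch side 0.66 [276. 262.] [411.  18.]
loupe top 0.41 [192. 245.] [407. 123.]
loupe side 0.87 [241. 294.] [409. 122.]
tin top 0.77 [147. 248.] [403. 253.]
tin top 0.54 [290. 198.] [ 535. -160.]
tin side 0.71 [190. 337.] [410. 248.]
```

View pics/top0.png

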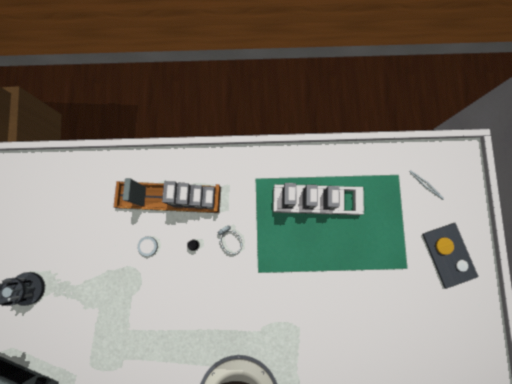

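View pics/side0.png

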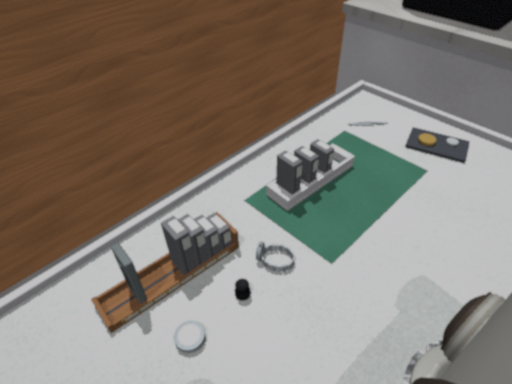

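The top view shows the rack at about (168,198) with r1–r4 standing to the right and the follower on the left at (135,192). The tray at (318,200) holds three cases in its three left slots, tallest on the left, and the right slot is empty. The side view agrees. I'm moving over the rack for a closer look.

>>> arm_command --rows '[{"grip": 1,"linear": [404,289,-170],"rot": [0,0,1.28]},{"grip": 1,"linear": [404,289,-170],"rot": [0,0,1.28]},{"grip": 1,"linear": [404,289,-170],"rot": [0,0,1.28]},{"grip": 1,"linear": [404,289,-170],"rot": [0,0,1.28]},{"grip": 1,"linear": [404,289,-170],"rot": [0,0,1.28]},{"grip": 1,"linear": [404,289,-170],"rot": [0,0,1.28]},{"grip": 1,"linear": [404,289,-170],"rot": [0,0,1.28]},{"grip": 1,"linear": [404,289,-170],"rot": [0,0,1.28]},{"grip": 1,"linear": [404,289,-170],"rot": [0,0,1.28]},{"grip": 1,"linear": [404,289,-170],"rot": [0,0,1.28]}]'

```text
clock: 3.1
position: [501.2, 158.9, 401.9]
ee_rot: [-0.672, 0.74, -0.0, 0.001]
contact_force: [-0.8, -0.7, -0.0]
gripper_width: 85.3
grasp_force: 0.0
```

```bash
cat > look.py <<'E'
from h import *
import sys
# usage: look.py save name:z ...
T=pose(); print(T.round(3).tolist()); print(arm.read_state()["joints"])
p=shot("wrist",sys.argv[1])
for a in sys.argv[2:]:
    q,z=a.split(":")
    for r in models.tip_of(p,q)[:2]: print(q,round(r["score"],2),np.round(r["pixel"],0),atz(p,r["pixel"],float(z)).round(1)[:2])
E
python3 look.py w1.png rack:0 rack_stop:6 follower_mid:72 r1_mid:38 r2_mid:46 r3_mid:58 r4_mid:66
python3 -c "
from h import *
print(np.array(imaging.get_image('wrist')['T_tool_cam']).round(2))"
```

```text
[[-0.096, -0.995, 0.001, 501.193], [-0.995, 0.096, 0.001, 158.939], [-0.001, -0.001, -1.0, 401.895], [0.0, 0.0, 0.0, 1.0]]
[ 6.15941965e-01  1.40664515e-01  9.24301714e-02  7.53449516e-05
 -1.52121203e+00 -7.12223255e-01]
rack 0.98 [236. 163.] [543.9 194.4]
rack 0.53 [311. 112.] [408.3 119.5]
rack_stop 0.58 [232.  79.] [532.1  56.2]
follower_mid 0.62 [238. 213.] [543.5 262.1]
r1_mid 0.95 [231.  86.] [533.6  67.4]
r3_mid 0.66 [234. 128.] [534.5 129.2]
[[  -0.     -0.96   -0.28   71.94]
 [   1.     -0.     -0.      0.36]
 [   0.     -0.28    0.96 -142.1 ]
 [   0.      0.      0.      1.  ]]
```

View pics/w1.png

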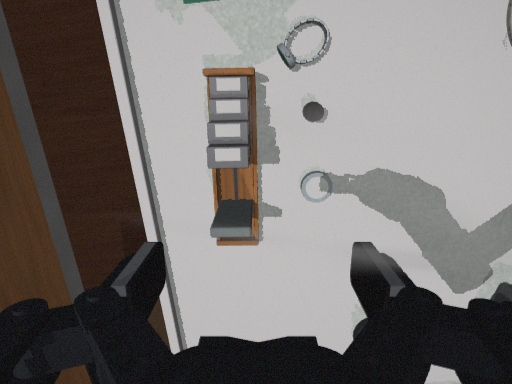

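The wrist view shows the rack with r1–r4's labelled tops at about (228,84), (229,107), (228,131) and (228,156). The end plate's top is at (229,71), the follower's top is near (233,228), and the low end is at (238,243).

```bash
python3 - <<'E'
from h import *
p=shot("wrist")
for n,px,z in [("plateL",(203.5,71),56),("plateR",(254.5,71),56),("lowL",(217,242),24),("lowR",(259,242),24),("r1",(228.5,85),70),("r2",(229,107),86),("r3",(228,131),110),("r4",(228,156),126),("folL",(212,228),136),("folR",(253,228),136)]:
    print(n,atz(p,px,z).round(1))
f=p["frame"]; hsv=cv2.cvtColor(f,cv2.COLOR_RGB2HSV)
m=((hsv[...,0]<16)&(hsv[...,1]>130)&(hsv[...,2]>70)).astype(np.uint8); m[:, :190]=0; m[260:]=0; m[:,275:]=0
for r in (66,68,70,72,74,76,90,115,140,180,190,200,238,241,244):
    c=np.where(m[r])[0]; print(r,(c.min(),c.max(),len(c)) if len(c) else None)
E
```

```text
plateL [568.   45.9  56. ]
plateR [494.3  52.8  56. ]
lowL [589.4 332.6  24. ]
lowR [513.9 339.6  24. ]
r1 [533.  69.  70.]
r2 [534.4  98.9  86. ]
r3 [537.3 129.7 110. ]
r4 [539.6 161.  126. ]
folL [572.9 258.2 136. ]
folR [515.8 263.5 136. ]
66 None
68 (np.int64(203), np.int64(253), 51)
70 (np.int64(203), np.int64(253), 51)
72 (np.int64(203), np.int64(253), 51)
74 (np.int64(206), np.int64(206), 1)
76 (np.int64(248), np.int64(253), 6)
90 (np.int64(207), np.int64(252), 2)
115 None
140 (np.int64(253), np.int64(253), 1)
180 (np.int64(212), np.int64(255), 35)
190 (np.int64(213), np.int64(255), 35)
200 (np.int64(213), np.int64(255), 6)
238 None
241 (np.int64(216), np.int64(233), 13)
244 None
```

>>> arm_command --rows '[{"grip": 1,"linear": [330,-40,60],"rot": [0,0,0]},{"grip": 1,"linear": [330,-40,60],"rot": [0,0,0]},{"grip": 1,"linear": [330,-40,60],"rot": [0,0,0]},{"grip": 1,"linear": [330,-40,60],"rot": [0,0,0]},{"grip": 1,"linear": [330,-40,60],"rot": [0,0,0]},{"grip": 1,"linear": [330,-40,60],"rot": [0,0,0]},{"grip": 1,"linear": [330,-40,60],"rot": [0,0,0]},{"grip": 1,"linear": [330,-40,60],"rot": [0,0,0]}]'

```text
clock: 4.6
position: [509.7, -171.5, 341.5]
ee_rot: [-0.674, 0.739, -0.0, 0.0]
contact_force: [-0.2, -0.1, -0.8]
gripper_width: 85.3
grasp_force: 0.0
```

```bash
python3 look.py w2.png tray:0 tray_far:17 i1_mid:44 i2_mid:52 i3_mid:56 i4_mid:64 
```

```text
[[-0.092, -0.996, 0.0, 509.706], [-0.996, 0.092, 0.0, -171.506], [-0.0, -0.0, -1.0, 341.499], [0.0, 0.0, 0.0, 1.0]]
[-2.29033310e-02  1.75800713e-01 -9.19774587e-03 -4.09404279e-05
 -1.38546406e+00 -6.96419878e-02]
tray 0.7 [240. 102.] [ 528.8 -237.8]
tray_far 0.75 [214. 102.] [ 565.5 -242.2]
i1_mid 0.22 [242. 105.] [ 524.8 -235.2]
i2_mid 0.79 [244.  80.] [ 519.2 -265.3]
i2_mid 0.64 [246. 174.] [ 529.3 -141.1]
i3_mid 0.61 [246. 126.] [ 521.6 -207. ]
i4_mid 0.87 [246. 168.] [ 526.9 -152.9]
```

View pics/w2.png

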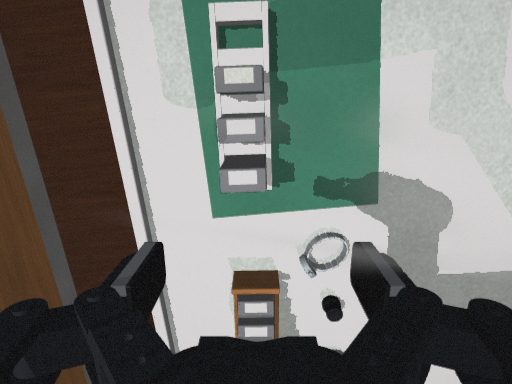

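The wrist view shows the tray with case tops at about (239,76), (241,127) and (243,178), and the empty slot at (240,35). I'll check the heights with the side view.

```bash
python3 - <<'E'
from h import *
s=shot("side"); w=shot("wrist")
def crop(p,x0,y0,x1,y1,k): return cv2.cvtColor(cv2.resize(p["frame"][y0:y1,x0:x1],None,fx=k,fy=k,interpolation=cv2.INTER_CUBIC),cv2.COLOR_RGB2BGR)
a=crop(s,262,132,362,207,6); b=crop(w,200,0,300,200,3)
print(a.shape,b.shape)
c=np.zeros((600,800,3),np.uint8); c[:450,:600]=a[:, :600]; c[:600,600:800]=cv2.resize(b,(300,600))[:, 30:230]
cv2.imwrite("pics/c1.png",c)
# predicted case top centres for each height
for n,y in(("A",-262),("B",-205),("C",-147)):
    g=cv2.cvtColor(s["frame"],cv2.COLOR_RGB2GRAY)
E
```

```text
(450, 600, 3) (600, 300, 3)
```

View pics/c1.png

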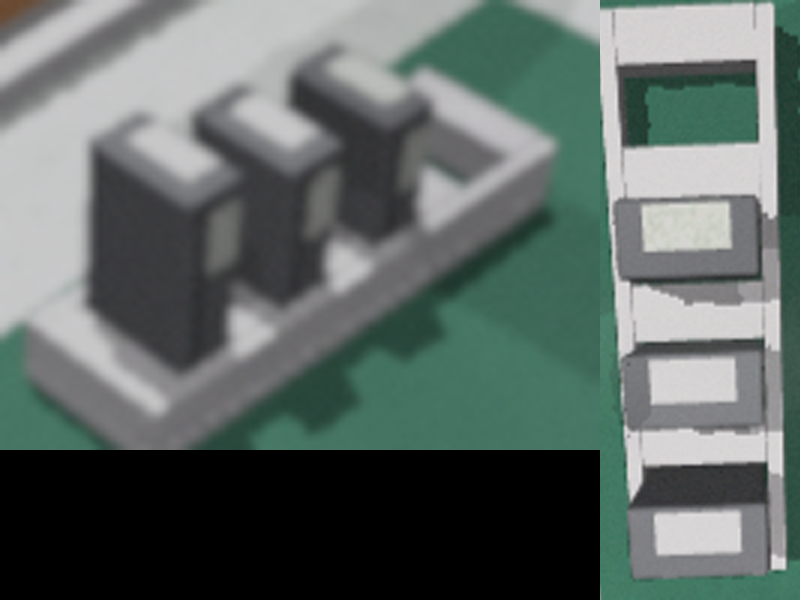

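```bash
python3 - <<'E'
from h import *
s=shot("side"); w=shot("wrist")
S={"A":(323.7,145.7),"B":(306.7,153.2),"C":(291.5,157)}
W={"A":(238.7,75.3),"B":(241,127),"C":(242.7,177.7)}
for k in S: print(k,tri([s,w],[S[k],W[k]]).round(1))
for k in S:
  for n,z in(("i1",80),("i2",96),("i3",104),("i4",120)):
    P=atz(w,W[k],z); print(k,n,P.round(1),"side dpx",(proj(s,P)-S[k]).round(1))
# tray rim top corners z=34 (wrist)
X=lambda x,y:(200+(x-570)/3,y/3)
for q in ((600,12),(775,5),(785,570)): print("corner",atz(w,X(*q),34).round(1))
E
```

```text
A [ 522.2 -269.8   92.3]
B [ 526.5 -210.3   99.5]
C [ 528.3 -153.7  119.9]
A i1 [ 523.1 -270.5   80. ] side dpx [-0.8  3.7]
A i2 [ 522.3 -269.4   96. ] side dpx [-0.2 -1.1]
A i3 [ 521.9 -268.9  104. ] side dpx [ 0.2 -3.6]
A i4 [ 521.1 -267.8  120. ] side dpx [ 0.9 -8.6]
B i1 [ 527.  -209.1   80. ] side dpx [-0.7  6.5]
B i2 [ 526.  -210.5   96. ] side dpx [0.4 1.3]
B i3 [ 525.5 -211.2  104. ] side dpx [ 1.  -1.4]
B i4 [ 524.6 -212.5  120. ] side dpx [ 2.2 -6.8]
C i1 [ 531.9 -143.4   80. ] side dpx [-5.1 14.5]
C i2 [ 530.7 -147.3   96. ] side dpx [-3.4  8.7]
C i3 [ 530.1 -149.3  104. ] side dpx [-2.5  5.8]
C i4 [ 529.  -153.3  120. ] side dpx [-0.6 -0.2]
corner [ 552.3 -361.6   34. ]
corner [ 478.4 -357.3   34. ]
corner [ 494.3 -109.2   34. ]
```

Triangulation gives i2 (top 96 mm) at (522,-269), i3 (top 104 mm) at (526,-211) and i4 (top 120 mm) at (529,-153). i1 is absent. First I make room by sliding r4 and then r3 towards the follower.

>>> arm_command --rows '[{"grip": 1,"linear": [-334,1,110],"rot": [0,0,-0.022]},{"grip": 1,"linear": [-334,1,110],"rot": [0,0,-0.022]},{"grip": 1,"linear": [-334,1,110],"rot": [0,0,-0.022]},{"grip": 1,"linear": [-334,1,110],"rot": [0,0,-0.022]},{"grip": 1,"linear": [-334,1,110],"rot": [0,0,-0.022]},{"grip": 1,"linear": [-334,1,110],"rot": [0,0,-0.022]},{"grip": 1,"linear": [-334,1,110],"rot": [0,0,-0.022]},{"grip": 1,"linear": [-334,1,110],"rot": [0,0,-0.022]}]'

```text
clock: 6.15
position: [539.7, 160.3, 231.5]
ee_rot: [-0.682, 0.732, -0.0, -0.0]
contact_force: [-0.5, 0.2, 0.4]
gripper_width: 85.3
grasp_force: 0.0
```

```bash
python3 look.py w3.png r1_mid:38 r2_mid:46 r3_mid:58 r4_mid:66 follower_mid:72 rack_stop:6
```

```text
[[-0.071, -0.997, 0.0, 539.655], [-0.997, 0.071, -0.0, 160.31], [0.0, -0.0, -1.0, 231.526], [0.0, 0.0, 0.0, 1.0]]
[ 5.76728525e-01  2.79295582e-01 -1.47041300e-01  3.15767197e-04
 -1.14450524e+00 -6.47790395e-01]
r1_mid 0.83 [258.  79.] [533.1  71. ]
r2_mid 0.74 [99. 22.] [677.9  11. ]
r3_mid 0.85 [257. 139.] [537.4 128.4]
rack_stop 0.56 [257.  80.] [533.7  70.5]
```

View pics/w3.png

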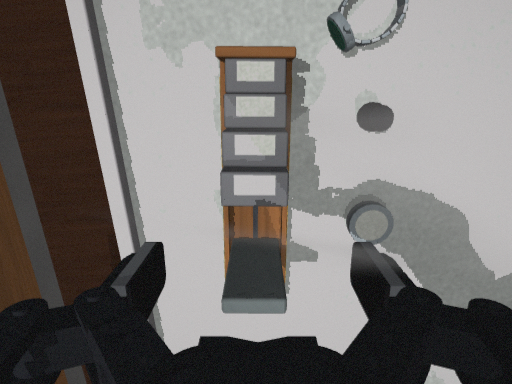

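Labels r1–r4 lie at (255,71), (255,106), (255,145) and (255,185), with the follower top at about (255,303). The rack is aligned with the tool.

```bash
python3 - <<'E'
from h import *
w=shot("wrist"); T=pose()
for n,px,z in(("plate",(256,50),56),("r1",(255.5,71),70),("r2",(255.5,106),86),("r3",(255,145),110),("r4",(254.5,184.5),126),("fol",(255,303),136)):
    P=atz(w,px,z); print(n,P.round(1),(T[:3,:3].T@(P-T[:3,3])).round(1))
E
```

```text
plate [532.8  46.3  56. ] [114.   -1.2 175.6]
r1 [534.6  65.6  70. ] [ 94.6  -1.6 161.6]
r2 [536.7  95.8  86. ] [ 64.4  -1.6 145.7]
r3 [539.3 126.6 110. ] [ 33.4  -2.  121.7]
r4 [541.8 156.4 126. ] [  3.5  -2.3 105.7]
fol [549.3 261.5 136. ] [-101.9   -2.2   95.7]
```

>>> arm_command --rows '[{"grip": 1,"linear": [2,-2,60],"rot": [0,0,0]},{"grip": 1,"linear": [2,-2,110],"rot": [0,0,0]},{"grip": 1,"linear": [2,-2,145],"rot": [0,0,0]},{"grip": 1,"linear": [2,-2,145],"rot": [0,0,0]},{"grip": 0.5,"linear": [2,-2,145],"rot": [0,0,0]},{"grip": 0.5,"linear": [2,-2,145],"rot": [0,0,0]},{"grip": 0.5,"linear": [2,-2,145],"rot": [0,0,0]},{"grip": 0.5,"linear": [2,-2,145],"rot": [0,0,0]}]'

```text
clock: 7.55
position: [542.8, 159.2, 88.7]
ee_rot: [-0.682, 0.732, -0.001, 0.002]
contact_force: [-1.3, -0.9, 6.8]
gripper_width: 55.2
grasp_force: 64.4
```

```bash
python3 - <<'E'
from h import *
s=arm.read_state(); print({k:np.round(s[k],2) for k in("position","gripper_width","grasp_force","contact_force")})
w=shot("wrist","w4.png"); sd=shot("side","s4.png")
E
```

```text
{'position': array([542.76, 159.22,  88.66]), 'gripper_width': np.float64(55.16), 'grasp_force': np.float64(64.44), 'contact_force': array([-1.3 , -0.91,  6.8 ])}
```

View pics/w4.png

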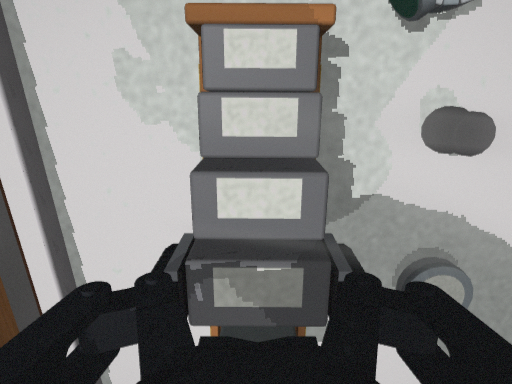

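r4 is gripped (width 55 mm) and its top face spans rows 238–325.

```bash
python3 - <<'E'
from h import *
w=shot("wrist"); T=pose(); P=T[:3,3]
for z in(126,115): print(proj(w,[P[0],P[1],z]).round(1))
for n,px,z in(("r4a",(258,239),126),("r4b",(258,325),126),("r3a",(259,170),110),("r3b",(259,237),110),("r2",(259,117),86),("r1",(260,49),70),("plate edge",(260,21),56)):
    Q=atz(w,px,z); print(n,(T[:3,:3].T@(Q-P))[:2].round(1))
E
```

```text
[256.6 292.8]
[256.8 277. ]
r4a [22.5  0.4]
r4b [-14.8   0.4]
r3a [44.5  0.8]
r3b [15.8  0.9]
r2 [63.3  0.9]
r1 [93.6  1.5]
plate edge [108.3   1.5]
```

>>> arm_command --rows '[{"grip": 0.5,"linear": [-20,0,0],"rot": [0,0,0]},{"grip": 0.5,"linear": [-45,0,0],"rot": [0,0,0]},{"grip": 0.5,"linear": [-65,0,0],"rot": [0,0,0]},{"grip": 0.5,"linear": [-80,0,0],"rot": [0,0,0]},{"grip": 0.5,"linear": [-97,0,0],"rot": [0,0,0]},{"grip": 0.5,"linear": [-113,0,0],"rot": [0,0,0]},{"grip": 0.5,"linear": [-113,0,0],"rot": [0,0,0]},{"grip": 0.5,"linear": [-113,0,0],"rot": [0,0,0]},{"grip": 0.8,"linear": [-113,0,0],"rot": [0,0,0]},{"grip": 1,"linear": [-113,0,0],"rot": [0,0,0]}]'

```text
clock: 8.95
position: [549.4, 271.3, 86.4]
ee_rot: [-0.682, 0.732, 0.0, 0.0]
contact_force: [0.4, -0.2, 0.2]
gripper_width: 83.4
grasp_force: 0.0
```

>>> arm_command --rows '[{"grip": 1,"linear": [0,0,0],"rot": [0,0,0]},{"grip": 1,"linear": [60,0,0],"rot": [0,0,0]},{"grip": 1,"linear": [110,0,0],"rot": [0,0,5e-05]},{"grip": 1,"linear": [143,0,17],"rot": [0,0,0]},{"grip": 1,"linear": [143,0,17],"rot": [0,0,0]},{"grip": 0.5,"linear": [143,0,17],"rot": [0,0,0]},{"grip": 0.5,"linear": [143,0,17],"rot": [0,0,0]},{"grip": 0.5,"linear": [143,0,17],"rot": [0,0,0]},{"grip": 0.5,"linear": [143,0,17],"rot": [0,0,0]}]'

```text
clock: 10.07
position: [540.2, 129.8, 70.0]
ee_rot: [-0.682, 0.731, -0.0, 0.001]
contact_force: [0.5, 2.1, 2.7]
gripper_width: 55.4
grasp_force: 64.2
```

>>> arm_command --rows '[{"grip": 0.5,"linear": [-20,0,0],"rot": [0,0,0]},{"grip": 0.5,"linear": [-40,0,0],"rot": [0,0,0]},{"grip": 0.5,"linear": [-60,0,0],"rot": [0,0,0]},{"grip": 0.5,"linear": [-73,0,0],"rot": [0,0,0]},{"grip": 0.5,"linear": [-73,0,0],"rot": [0,0,0]},{"grip": 0.8,"linear": [-73,0,0],"rot": [0,0,0]},{"grip": 1,"linear": [-73,0,0],"rot": [0,0,0]},{"grip": 1,"linear": [-73,0,0],"rot": [0,0,0]},{"grip": 1,"linear": [-73,0,-60],"rot": [0,0,0]},{"grip": 1,"linear": [-73,0,-120],"rot": [0,0,0]}]'

```text
clock: 11.32
position: [544.1, 201.0, 189.9]
ee_rot: [-0.682, 0.732, 0.0, -0.001]
contact_force: [0.7, 1.1, 0.3]
gripper_width: 84.9
grasp_force: 0.0
```

>>> arm_command --rows '[{"grip": 1,"linear": [0,0,-20],"rot": [0,0,0]},{"grip": 1,"linear": [0,0,-20],"rot": [0,0,0]}]'

```text
clock: 11.58
position: [545.1, 201.8, 211.0]
ee_rot: [-0.681, 0.732, -0.0, 0.002]
contact_force: [-0.0, 0.0, -0.9]
gripper_width: 85.5
grasp_force: 0.0
```

```bash
python3 look.py w5.png tray:0
```

```text
[[-0.071, -0.997, 0.003, 545.123], [-0.997, 0.071, 0.003, 201.789], [-0.003, -0.003, -1.0, 211.049], [0.0, 0.0, 0.0, 1.0]]
[ 6.32991371e-01  3.23837696e-01 -1.36482751e-01 -8.43679668e-05
 -1.10631914e+00 -7.04170083e-01]
```

View pics/w5.png

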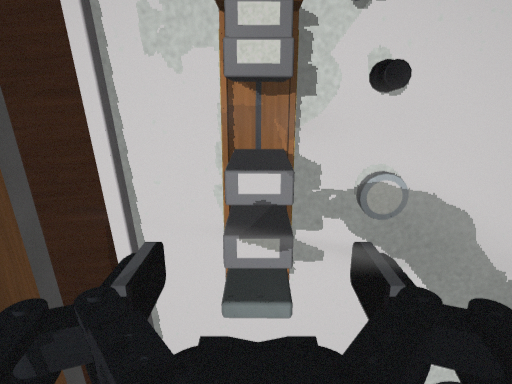

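All four row cases stand upright: r3 is at (260,184) and r4 at (260,248), with a gap from row 80 to row 160. Next I fetch i2.

>>> arm_command --rows '[{"grip": 1,"linear": [471,-11,-40],"rot": [0,0,0]},{"grip": 1,"linear": [471,-11,-40],"rot": [0,0,0]},{"grip": 1,"linear": [471,-11,-40],"rot": [0,0,0]},{"grip": 1,"linear": [471,-11,-40],"rot": [0,0,0]},{"grip": 1,"linear": [471,-11,-40],"rot": [0,0,0]},{"grip": 1,"linear": [471,-11,-40],"rot": [0,0,0]},{"grip": 1,"linear": [471,-11,-40],"rot": [0,0,0]},{"grip": 1,"linear": [471,-11,-40],"rot": [0,0,0]},{"grip": 1,"linear": [471,-11,-40],"rot": [0,0,0]},{"grip": 1,"linear": [471,-11,-40],"rot": [0,0,0]}]'

```text
clock: 12.92
position: [521.4, -268.7, 247.4]
ee_rot: [-0.681, 0.732, 0.002, -0.001]
contact_force: [0.1, -0.1, -0.5]
gripper_width: 85.7
grasp_force: 0.0
```

```bash
cat > lab.py <<'E'
# find white case labels (bright quads inside dark box) in wrist view; print tool-frame offset for each assumed top height
from h import *
import sys
zs=[float(a) for a in sys.argv[2:]]
w=shot("wrist",sys.argv[1]); T=pose(); print(T[:3,3].round(1))
g=cv2.cvtColor(w["frame"],cv2.COLOR_RGB2HSV)
m=((g[...,2]>170)&(g[...,1]<60)).astype(np.uint8)
n,l,st,c=cv2.connectedComponentsWithStats(m)
for i in range(1,n):
    x,y,ww,hh,a=st[i]
    ring=g[max(0,y-4):y+hh+4,max(0,x-4):x+ww+4,2]
    if 20<ww<110 and 8<hh<60 and a>0.75*ww*hh:
        q=cv2.minAreaRect(np.argwhere(l==i)[:,::-1].astype(np.float32))
        px=q[0]; print("label",np.round(px,1),ww,hh,[(z,(T[:3,:3].T@(atz(w,px,z)-T[:3,3])).round(1).tolist()[:2]) for z in zs])
E
python3 lab.py w6.png 96 104 120; python3 look.py w6.png tray:0 tray_far:17
```

```text
[ 521.7 -268.3  247.9]
label [255.5 174.5] 36 18 [(96.0, [1.1, -1.4]), (104.0, [3.1, -1.4]), (120.0, [7.0, -1.2])]
label [256. 234.] 35 17 [(96.0, [-60.8, -1.1]), (104.0, [-57.2, -1.1]), (120.0, [-49.9, -1.0])]
label [257.  294.5] 35 16 [(96.0, [-131.6, -0.3]), (104.0, [-126.1, -0.3]), (120.0, [-114.9, -0.2])]
[[-0.07, -0.998, -0.003, 521.681], [-0.998, 0.07, 0.001, -268.266], [-0.001, 0.003, -1.0, 247.912], [0.0, 0.0, 0.0, 1.0]]
[-1.99287074e-01  3.09754004e-01 -6.12882640e-02 -4.37489418e-04
 -1.20244620e+00  1.29203570e-01]
tray 0.75 [256. 182.] [ 525.2 -236.2]
tray_far 0.65 [225. 181.] [ 562.2 -244.3]
```

View pics/w6.png

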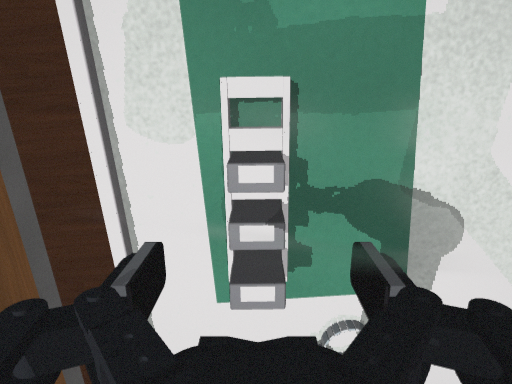

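Labels are at (255,174), (256,234) and (257,294). Their spacing works out to 58 mm for tops at 96, 104 and 120 mm, which confirms i2, i3 and i4.

>>> arm_command --rows '[{"grip": 1,"linear": [1,-1,60],"rot": [0,0,0]},{"grip": 1,"linear": [1,-1,120],"rot": [0,0,0]},{"grip": 1,"linear": [1,-1,165],"rot": [0,0,0]},{"grip": 1,"linear": [1,-1,190],"rot": [0,0,0]},{"grip": 1,"linear": [1,-1,190],"rot": [0,0,0]},{"grip": 0.5,"linear": [1,-1,190],"rot": [0,0,0]},{"grip": 0.5,"linear": [1,-1,190],"rot": [0,0,0]},{"grip": 0.5,"linear": [1,-1,190],"rot": [0,0,0]},{"grip": 0.5,"linear": [1,-1,190],"rot": [0,0,0]}]'

```text
clock: 14.25
position: [524.2, -270.6, 61.4]
ee_rot: [-0.682, 0.732, -0.002, 0.001]
contact_force: [-0.9, 1.0, 6.7]
gripper_width: 54.9
grasp_force: 64.4
```

>>> arm_command --rows '[{"grip": 0.5,"linear": [0,0,-20],"rot": [0,0,0]},{"grip": 0.5,"linear": [0,0,-60],"rot": [0,0,0]},{"grip": 0.5,"linear": [0,0,-110],"rot": [0,0,0]},{"grip": 0.5,"linear": [0,0,-130],"rot": [0,0,0]},{"grip": 0.5,"linear": [0,0,-130],"rot": [0,0,0]}]'

```text
clock: 14.88
position: [523.6, -270.4, 191.0]
ee_rot: [-0.681, 0.732, -0.002, 0.001]
contact_force: [-0.0, -0.6, -1.7]
gripper_width: 55.1
grasp_force: 64.8
```

>>> arm_command --rows '[{"grip": 0.5,"linear": [-403,12,0],"rot": [0,0,0]},{"grip": 0.5,"linear": [-403,12,0],"rot": [0,0,0]},{"grip": 0.5,"linear": [-403,12,0],"rot": [0,0,0]},{"grip": 0.5,"linear": [-403,12,0],"rot": [0,0,0]},{"grip": 0.5,"linear": [-403,12,0],"rot": [0,0,0]},{"grip": 0.5,"linear": [-403,12,0],"rot": [0,0,0]},{"grip": 0.5,"linear": [-403,12,0],"rot": [0,0,0]},{"grip": 0.5,"linear": [-403,12,0],"rot": [0,0,0]},{"grip": 0.5,"linear": [-403,12,0],"rot": [0,0,0]},{"grip": 0.5,"linear": [-403,12,0],"rot": [0,0,0]}]'

```text
clock: 16.12
position: [539.2, 131.3, 188.7]
ee_rot: [-0.681, 0.732, 0.0, -0.001]
contact_force: [0.2, 0.3, -1.8]
gripper_width: 55.2
grasp_force: 64.7
```

```bash
python3 lab.py w7.png 70 86 110 126; python3 - <<'E'
from h import *
t=shot("side","s7.png"); w=shot("wrist")
P=pose()[:3,3]; print(P.round(1), arm.read_state()["ee_rot"])
E
```

```text
[539.4 131.3 189. ]
label [256.5 105.5] 42 22 [(70.0, [65.4, -0.4]), (86.0, [65.8, -0.3]), (110.0, [66.4, -0.3]), (126.0, [66.8, -0.2])]
label [256.5 146.5] 44 22 [(70.0, [32.6, -0.5]), (86.0, [35.0, -0.4]), (110.0, [38.6, -0.3]), (126.0, [41.0, -0.3])]
[539.6 131.6 189.3] [-6.81036053e-01  7.32249883e-01  5.21819182e-05 -2.94403730e-05]
```

View pics/w7.png

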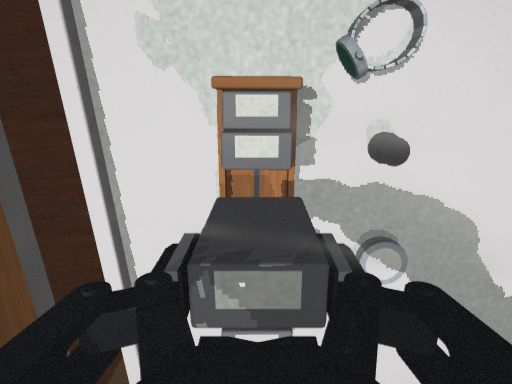

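r1 and r2 are at (256,105) and (256,146), and the held i2 is clear of r2 by about 5 mm and in line with it. Lowering.

>>> arm_command --rows '[{"grip": 0.5,"linear": [0,-0.5,50],"rot": [0,0,0]},{"grip": 0.5,"linear": [0,-0.5,90],"rot": [0,0,0]},{"grip": 0.5,"linear": [0,-0.5,115],"rot": [0,0,0]},{"grip": 0.5,"linear": [0,-0.5,124],"rot": [0,0,0]},{"grip": 0.5,"linear": [0,-0.5,128],"rot": [0,0,0]},{"grip": 0.5,"linear": [0,-0.5,128],"rot": [0,0,0]},{"grip": 0.5,"linear": [0,-0.5,128],"rot": [0,0,0]}]'

```text
clock: 17.15
position: [540.8, 132.8, 62.4]
ee_rot: [-0.682, 0.732, -0.0, 0.001]
contact_force: [-0.6, 0.6, -2.3]
gripper_width: 55.3
grasp_force: 64.8
```

>>> arm_command --rows '[{"grip": 0.5,"linear": [0,0,2.5],"rot": [0,0,0]},{"grip": 0.5,"linear": [4,0,3],"rot": [0,0,0]},{"grip": 0.5,"linear": [4,0,3],"rot": [0,0,0]},{"grip": 0.7,"linear": [4,0,3],"rot": [0,0,0]},{"grip": 1,"linear": [4,0,3],"rot": [0,0,0]},{"grip": 1,"linear": [4,0,3],"rot": [0,0,0]},{"grip": 1,"linear": [4,0,-50],"rot": [0,0,0]},{"grip": 1,"linear": [4,0,-110],"rot": [0,0,0]},{"grip": 1,"linear": [4,0,-170],"rot": [0,0,0]},{"grip": 1,"linear": [4,0,-190],"rot": [0,0,0]}]'

```text
clock: 18.4
position: [541.2, 129.0, 256.0]
ee_rot: [-0.682, 0.732, -0.001, 0.004]
contact_force: [1.0, 0.2, 0.3]
gripper_width: 85.2
grasp_force: 0.0
```

```bash
python3 lab.py w8.png 70 86 94 110 126
```

```text
[541.7 129.  257. ]
label [260.5 105. ] 34 17 [(70.0, [64.4, 4.0]), (86.0, [64.8, 3.8]), (94.0, [64.9, 3.7]), (110.0, [65.3, 3.6]), (126.0, [65.7, 3.4])]
label [260. 138.] 35 17 [(70.0, [31.4, 3.5]), (86.0, [33.4, 3.4]), (94.0, [34.4, 3.3]), (110.0, [36.3, 3.2]), (126.0, [38.3, 3.0])]
label [259.5 173. ] 34 17 [(70.0, [-5.8, 3.0]), (86.0, [-2.0, 2.9]), (94.0, [-0.1, 2.8]), (110.0, [3.7, 2.7]), (126.0, [7.5, 2.6])]
label [260.5 241. ] 34 15 [(70.0, [-85.5, 4.2]), (86.0, [-77.8, 4.0]), (94.0, [-74.0, 3.9]), (110.0, [-66.3, 3.8]), (126.0, [-58.6, 3.6])]
label [259.5 293.5] 34 14 [(70.0, [-154.8, 3.1]), (86.0, [-143.7, 3.0]), (94.0, [-138.2, 2.9]), (110.0, [-127.1, 2.8]), (126.0, [-116.0, 2.7])]
```

```bash
python3 lab.py w8.png 70 94 110 126 | cut -c1-200; python3 - <<'E'
from h import *
w=shot("wrist","w9.png"); s=shot("side"); t=shot("top")
for n,p in(("w",w),("s",s),("t",t)):
  for q,z in(("r4_mid",66),("r3_mid",58),("follower_mid",72),("i2_mid",50)):
    for r in models.tip_of(p,q)[:1]: print(n,q,round(r["score"],2),np.round(r["pixel"]),atz(p,r["pixel"],z).round(0)[:2])
im=np.zeros((600,800,3),np.uint8)
im[:384,:400]=w["frame"][:,60:460]; im[:480,400:]=cv2.resize(s["frame"][190:310,80:180],(400,480))
cv2.imwrite("pics/c9.png",im[...,::-1])
E
```

```text
[540.9 128.9 254.3]
label [261.5 105. ] 34 17 [(70.0, [63.8, 2.8]), (94.0, [64.4, 2.6]), (110.0, [64.8, 2.4]), (126.0, [65.2, 2.3])]
label [261. 137.] 35 17 [(70.0, [31.7, 2.4]), (94.0, [34.7, 2.2]), (110.0, [36.6, 2.1]), (126.0, [38.6, 2.0])]
label [260.5 172.5] 34 16 [(70.0, [-6.1, 1.9]), (94.0, [-0.4, 1.8]), (110.0, [3.4, 1.7]), (126.0, [7.2, 1.6])]
label [261.5 240. ] 34 15 [(70.0, [-85.3, 3.2]), (94.0, [-73.8, 3.0]), (110.0, [-66.2, 2.8]), (126.0, [-58.5, 2.7])]
label [260.5 293. ] 34 15 [(70.0, [-155.3, 2.2]), (94.0, [-138.8, 2.1]), (110.0, [-127.7, 1.9]), (126.0, [-116.6, 1.8])]
w r4_mid 0.55 [262. 266.] [545. 249.]
w r3_mid 0.97 [261. 224.] [543. 198.]
w follower_mid 0.81 [261. 302.] [549. 294.]
w i2_mid 0.86 [260. 167.] [540. 133.]
s r4_mid 0.78 [135. 271.] [555. 255.]
s r3_mid 0.83 [164. 260.] [542. 199.]
s follower_mid 0.63 [117. 286.] [545. 296.]
s i2_mid 0.68 [193. 244.] [539. 134.]
t r4_mid 0.79 [141. 194.] [547. 251.]
t r3_mid 0.6 [160. 194.] [547. 202.]
t follower_mid 0.69 [122. 192.] [554. 301.]
t i2_mid 0.68 [185. 194.] [545. 134.]
```

View pics/c9.png

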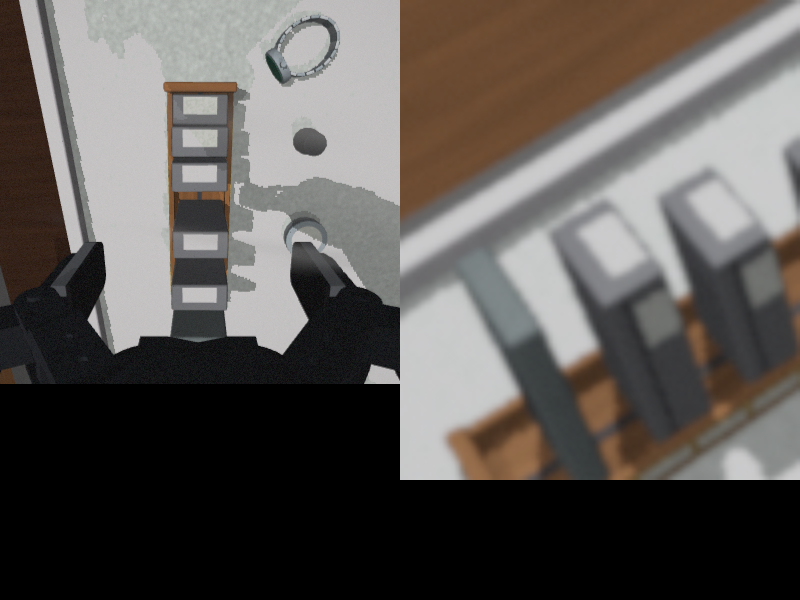

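The row stands upright, but r4 sits at about y=249 and r3 at 198, so the gap is only about 20 mm. r4 came back when I released it. I'll regrip r4 and push it further.

>>> arm_command --rows '[{"grip": 1,"linear": [-60,2,30],"rot": [0,0,0]},{"grip": 1,"linear": [-119,2,50],"rot": [0,0,0]},{"grip": 1,"linear": [-119,2,70],"rot": [0,0,0]},{"grip": 1,"linear": [-119,2,70],"rot": [0,0,0]},{"grip": 1,"linear": [-119,2,70],"rot": [0,0,0]}]'

```text
clock: 19.88
position: [546.8, 247.1, 182.3]
ee_rot: [-0.681, 0.732, -0.0, 0.001]
contact_force: [-0.6, 0.3, 0.1]
gripper_width: 85.2
grasp_force: 0.0
```

```bash
python3 lab.py w10.png 94 110 126 | cut -c1-200
```

```text
[546.9 247.  182.7]
label [255.  25.] 51 29 [(94.0, [117.6, -1.2]), (110.0, [114.4, -1.1]), (126.0, [111.2, -1.0])]
label [256.5 129. ] 50 25 [(94.0, [49.8, -0.3]), (110.0, [51.3, -0.3]), (126.0, [52.8, -0.2])]
label [398.5 162.5] 41 40 [(94.0, [25.2, 105.1]), (110.0, [28.4, 97.9]), (126.0, [31.6, 90.6])]
label [255. 207.] 51 23 [(94.0, [-9.9, -1.6]), (110.0, [-4.2, -1.4]), (126.0, [1.5, -1.3])]
```

>>> arm_command --rows '[{"grip": 1,"linear": [1,-1,60],"rot": [0,0,0]},{"grip": 1,"linear": [1,-1,104],"rot": [0,0,0]},{"grip": 1,"linear": [1,-1,104],"rot": [0,0,0]},{"grip": 0.5,"linear": [1,-1,104],"rot": [0,0,0]},{"grip": 0.5,"linear": [1,-1,104],"rot": [0,0,0]},{"grip": 0.5,"linear": [1,-1,104],"rot": [0,0,0]},{"grip": 0.5,"linear": [1,-1,104],"rot": [0,0,0]},{"grip": 0.5,"linear": [1,-1,101],"rot": [0,0,0]},{"grip": 0.5,"linear": [1,-1,101],"rot": [0,0,0]}]'

```text
clock: 21.05
position: [547.0, 246.3, 80.5]
ee_rot: [-0.682, 0.732, 0.0, 0.0]
contact_force: [-1.2, 0.4, 4.1]
gripper_width: 55.5
grasp_force: 64.3
```

>>> arm_command --rows '[{"grip": 0.5,"linear": [-16,0,0],"rot": [0,0,0]},{"grip": 0.5,"linear": [-32,0,0],"rot": [0,0,0]},{"grip": 0.5,"linear": [-32,0,0],"rot": [0,0,0]},{"grip": 0.5,"linear": [-32,0,3],"rot": [0,0,0]},{"grip": 0.5,"linear": [-32,0,3],"rot": [0,0,0]},{"grip": 0.7,"linear": [-32,0,3],"rot": [0,0,0]},{"grip": 1,"linear": [-32,0,3],"rot": [0,0,0]},{"grip": 1,"linear": [-32,0,-30],"rot": [0,0,0]},{"grip": 1,"linear": [0,0,-80],"rot": [0,0,0]},{"grip": 1,"linear": [20,0,-110],"rot": [0,0,0]}]'

```text
clock: 22.3
position: [546.3, 225.9, 192.1]
ee_rot: [-0.682, 0.732, -0.0, 0.001]
contact_force: [0.2, 0.1, -0.5]
gripper_width: 85.4
grasp_force: 0.0
```

>>> arm_command --rows '[{"grip": 1,"linear": [0,0,0],"rot": [0,0,0]},{"grip": 1,"linear": [0,0,0],"rot": [0,0,0]}]'

```text
clock: 22.55
position: [545.3, 226.2, 189.2]
ee_rot: [-0.681, 0.732, 0.0, -0.001]
contact_force: [-0.5, 0.2, 0.0]
gripper_width: 85.3
grasp_force: 0.0
```

```bash
python3 lab.py w11.png 86 94 110 126 | cut -c1-250
```

```text
[545.1 226.3 188.7]
label [255.  11.] 49 23 [(86.0, [129.3, -1.7]), (94.0, [127.4, -1.6]), (110.0, [123.7, -1.5]), (126.0, [120.0, -1.3])]
label [254.5  60.5] 48 26 [(86.0, [97.3, -2.1]), (94.0, [96.4, -2.1]), (110.0, [94.8, -1.9]), (126.0, [93.2, -1.7])]
label [256.5 158. ] 48 23 [(86.0, [25.7, -0.9]), (94.0, [27.3, -0.8]), (110.0, [30.3, -0.7]), (126.0, [33.3, -0.7])]
label [256.5 273.5] 46 20 [(86.0, [-77.1, -1.1]), (94.0, [-72.3, -1.1]), (110.0, [-62.5, -1.0]), (126.0, [-52.8, -0.9])]
```

>>> arm_command --rows '[{"grip": 1,"linear": [30,-1,50],"rot": [0,0,0]},{"grip": 1,"linear": [30,-1,100],"rot": [0,0,0]},{"grip": 1,"linear": [30,-1,121],"rot": [0,0,0]},{"grip": 1,"linear": [30,-1,121],"rot": [0,0,0]},{"grip": 0.5,"linear": [30,-1,121],"rot": [0,0,0]},{"grip": 0.5,"linear": [30,-1,121],"rot": [0,0,0]},{"grip": 0.5,"linear": [30,-1,121],"rot": [0,0,0]},{"grip": 0.5,"linear": [30,-1,121],"rot": [0,0,0]},{"grip": 0.5,"linear": [30,-1,116],"rot": [0,0,0]},{"grip": 0.5,"linear": [30,-1,116],"rot": [0,0,0]}]'

```text
clock: 23.85
position: [544.5, 196.1, 74.2]
ee_rot: [-0.681, 0.732, 0.0, -0.0]
contact_force: [0.2, 0.4, -2.2]
gripper_width: 55.6
grasp_force: 63.7
```

>>> arm_command --rows '[{"grip": 0.5,"linear": [-8,0,0],"rot": [0,0,0]},{"grip": 0.5,"linear": [-8,0,0],"rot": [0,0,0]},{"grip": 0.5,"linear": [-8,0,5],"rot": [0,0,0]},{"grip": 0.5,"linear": [-8,0,5],"rot": [0,0,0]},{"grip": 0.7,"linear": [-8,0,5],"rot": [0,0,0]},{"grip": 1,"linear": [-8,0,5],"rot": [0,0,0]},{"grip": 1,"linear": [-8,0,-50],"rot": [0,0,0]},{"grip": 1,"linear": [-8,0,-110],"rot": [0,0,0]},{"grip": 1,"linear": [52,0,-130],"rot": [0,0,0]},{"grip": 1,"linear": [112,0,-150],"rot": [0,0,0]}]'

```text
clock: 25.1
position: [536.7, 85.2, 224.9]
ee_rot: [-0.682, 0.731, -0.0, 0.001]
contact_force: [0.6, -1.0, -0.1]
gripper_width: 85.3
grasp_force: 0.0
```

>>> arm_command --rows '[{"grip": 1,"linear": [296,-11,-10],"rot": [0,0,0]},{"grip": 1,"linear": [296,-11,-10],"rot": [0,0,0]},{"grip": 1,"linear": [296,-11,-10],"rot": [0,0,0]},{"grip": 1,"linear": [296,-11,-10],"rot": [0,0,0]},{"grip": 1,"linear": [296,-11,-10],"rot": [0,0,0]},{"grip": 1,"linear": [296,-11,-10],"rot": [0,0,0]},{"grip": 1,"linear": [296,-11,-10],"rot": [0,0,0]},{"grip": 1,"linear": [296,-11,-10],"rot": [0,0,0]}]'

```text
clock: 26.1
position: [526.9, -209.0, 233.8]
ee_rot: [-0.682, 0.731, 0.0, 0.0]
contact_force: [-0.5, 0.3, 0.6]
gripper_width: 85.3
grasp_force: 0.0
```

```bash
python3 lab.py w12.png 104 120; python3 look.py w12.png tray:0 tray_far:17
```

```text
[ 527.  -208.9  233.9]
label [258.5 178. ] 38 19 [(104.0, [2.8, 1.1]), (120.0, [6.9, 1.1])]
label [259.  245.5] 39 18 [(104.0, [-63.2, 1.5]), (120.0, [-55.2, 1.5])]
[[-0.069, -0.998, 0.0, 526.965], [-0.998, 0.069, 0.0, -208.879], [-0.0, -0.0, -1.0, 233.88], [0.0, 0.0, 0.0, 1.0]]
[-9.16394148e-02  2.84195454e-01 -1.33874867e-01 -7.58214329e-05
 -1.15268745e+00  2.24793715e-02]
tray 0.76 [258. 138.] [ 524.3 -233.8]
tray 0.42 [349. 310.] [414.6  13.7]
tray_far 0.92 [224. 134.] [ 562.2 -243.7]
```

>>> arm_command --rows '[{"grip": 1,"linear": [2.5,1,60],"rot": [0,0,0]},{"grip": 1,"linear": [2.5,1,120],"rot": [0,0,0]},{"grip": 1,"linear": [2.5,1,155],"rot": [0,0,0]},{"grip": 1,"linear": [2.5,1,169],"rot": [0,0,0]},{"grip": 1,"linear": [2.5,1,169],"rot": [0,0,0]},{"grip": 0.5,"linear": [2.5,1,169],"rot": [0,0,0]},{"grip": 0.5,"linear": [2.5,1,169],"rot": [0,0,0]},{"grip": 0.5,"linear": [2.5,1,169],"rot": [0,0,0]},{"grip": 0.5,"linear": [2.5,1,169],"rot": [0,0,0]}]'

```text
clock: 27.42
position: [526.8, -212.7, 66.8]
ee_rot: [-0.682, 0.732, -0.002, 0.001]
contact_force: [-0.7, 0.6, 6.3]
gripper_width: 55.3
grasp_force: 64.2
```

>>> arm_command --rows '[{"grip": 0.5,"linear": [0,0,-20],"rot": [0,0,0]},{"grip": 0.5,"linear": [0,0,-60],"rot": [0,0,0]},{"grip": 0.5,"linear": [0,0,-110],"rot": [0,0,0]},{"grip": 0.5,"linear": [0,0,-135],"rot": [0,0,0]},{"grip": 0.5,"linear": [0,0,-135],"rot": [0,0,0]}]'

```text
clock: 28.05
position: [526.5, -212.5, 202.0]
ee_rot: [-0.681, 0.732, -0.002, 0.002]
contact_force: [-0.4, -0.3, -2.4]
gripper_width: 55.3
grasp_force: 64.8
```

>>> arm_command --rows '[{"grip": 0.5,"linear": [-380,10.5,0],"rot": [0,0,0]},{"grip": 0.5,"linear": [-380,10.5,0],"rot": [0,0,0]},{"grip": 0.5,"linear": [-380,10.5,0],"rot": [0,0,0]},{"grip": 0.5,"linear": [-380,10.5,0],"rot": [0,0,0]},{"grip": 0.5,"linear": [-380,10.5,0],"rot": [0,0,0]},{"grip": 0.5,"linear": [-380,10.5,0],"rot": [0,0,0]},{"grip": 0.5,"linear": [-380,10.5,0],"rot": [0,0,0]},{"grip": 0.5,"linear": [-380,10.5,0],"rot": [0,0,0]},{"grip": 0.5,"linear": [-380,10.5,0],"rot": [0,0,0]},{"grip": 0.5,"linear": [-380,10.5,0],"rot": [0,0,0]}]'

```text
clock: 29.3
position: [542.0, 166.0, 199.7]
ee_rot: [-0.681, 0.732, 0.0, -0.0]
contact_force: [-0.1, 0.1, -1.4]
gripper_width: 55.1
grasp_force: 64.8
```

```bash
python3 lab.py w13.png 70 86 94
```

```text
[542.1 166.2 199.8]
label [257.  60.] 43 23 [(70.0, [100.6, -0.0]), (86.0, [98.9, 0.0]), (94.0, [98.1, 0.0])]
label [256.5  99. ] 44 23 [(70.0, [70.5, -0.5]), (86.0, [70.6, -0.4]), (94.0, [70.7, -0.4])]
label [256.5 144.5] 44 22 [(70.0, [32.8, -0.6]), (86.0, [35.1, -0.5]), (94.0, [36.3, -0.5])]
```

>>> arm_command --rows '[{"grip": 0.5,"linear": [-1,-0.5,50],"rot": [0,0,0]},{"grip": 0.5,"linear": [-1,-0.5,95],"rot": [0,0,0]},{"grip": 0.5,"linear": [-1,-0.5,120],"rot": [0,0,0]},{"grip": 0.5,"linear": [-1,-0.5,132],"rot": [0,0,0]},{"grip": 0.5,"linear": [-1,-0.5,134],"rot": [0,0,0]},{"grip": 0.5,"linear": [-1,-0.5,134],"rot": [0,0,0]},{"grip": 0.5,"linear": [-1,-0.5,134],"rot": [0,0,0]}]'

```text
clock: 30.22
position: [543.4, 168.8, 67.1]
ee_rot: [-0.682, 0.732, -0.0, 0.001]
contact_force: [-0.7, 0.2, -0.8]
gripper_width: 55.2
grasp_force: 64.9
```

>>> arm_command --rows '[{"grip": 0.5,"linear": [3,0,0],"rot": [0,0,0]},{"grip": 0.5,"linear": [3,0,2.5],"rot": [0,0,0]},{"grip": 0.5,"linear": [3,0,2.5],"rot": [0,0,0]},{"grip": 0.7,"linear": [3,0,2.5],"rot": [0,0,0]},{"grip": 1,"linear": [3,0,2.5],"rot": [0,0,0]},{"grip": 1,"linear": [3,0,2.5],"rot": [0,0,0]},{"grip": 1,"linear": [3,0,-50],"rot": [0,0,0]},{"grip": 1,"linear": [3,0,-110],"rot": [0,0,0]},{"grip": 1,"linear": [-15,0,-150],"rot": [0,0,0]},{"grip": 1,"linear": [-15,0,-150],"rot": [0,0,0]}]'

```text
clock: 31.48
position: [545.7, 185.0, 220.0]
ee_rot: [-0.682, 0.731, -0.001, 0.004]
contact_force: [0.5, -0.7, 0.4]
gripper_width: 85.3
grasp_force: 0.0
```

>>> arm_command --rows '[{"grip": 1,"linear": [0,0,0],"rot": [0,0,0]},{"grip": 1,"linear": [0,0,0],"rot": [0,0,0]}]'

```text
clock: 31.72
position: [543.0, 182.7, 214.2]
ee_rot: [-0.681, 0.732, 0.0, -0.002]
contact_force: [-0.0, -0.2, -0.1]
gripper_width: 85.1
grasp_force: 0.0
```

```bash
python3 lab.py w14.png 86 94 102 110 126
```

```text
[543.1 182.7 214.3]
label [256.5  40.5] 40 22 [(86.0, [114.6, -0.4]), (94.0, [113.3, -0.3]), (102.0, [112.1, -0.3]), (110.0, [110.8, -0.3]), (126.0, [108.3, -0.2])]
label [256.5  78.5] 42 22 [(86.0, [86.4, -0.4]), (94.0, [85.9, -0.4]), (102.0, [85.5, -0.4]), (110.0, [85.1, -0.3]), (126.0, [84.2, -0.3])]
label [255.5 122. ] 42 21 [(86.0, [51.8, -1.3]), (94.0, [52.4, -1.3]), (102.0, [53.0, -1.2]), (110.0, [53.6, -1.2]), (126.0, [54.8, -1.1])]
label [257.  167.5] 41 20 [(86.0, [12.7, -0.1]), (94.0, [14.5, -0.1]), (102.0, [16.2, -0.1]), (110.0, [18.0, -0.1]), (126.0, [21.5, -0.0])]
label [257.5 303. ] 40 17 [(86.0, [-125.4, 0.2]), (94.0, [-119.6, 0.2]), (102.0, [-113.7, 0.2]), (110.0, [-107.9, 0.2]), (126.0, [-96.2, 0.2])]
```

```bash
python3 look.py w15.png r3_mid:58 i3_mid:54 r4_mid:66
```

```text
[[-0.071, -0.997, -0.003, 543.101], [-0.997, 0.071, -0.002, 182.732], [0.002, 0.003, -1.0, 214.285], [0.0, 0.0, 0.0, 1.0]]
[ 6.07110725e-01  3.10984454e-01 -1.46742602e-01 -1.50846524e-04
 -1.11619103e+00 -6.78394575e-01]
r3_mid 0.66 [257. 195.] [544.9 204.1]
i3_mid 0.9 [258. 163.] [541.2 172.7]
r4_mid 0.56 [259. 268.] [548.2 280.6]
```

View pics/w15.png

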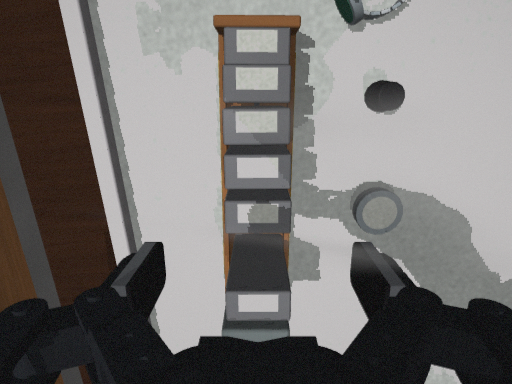

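All cases stand upright in order: r1, r2, i2, i3 (258,168), r3 (258,213), a gap, then r4 (258,303). Now i4.

>>> arm_command --rows '[{"grip": 1,"linear": [337,-10.5,-26],"rot": [0,0,0]},{"grip": 1,"linear": [337,-10.5,-26],"rot": [0,0,0]},{"grip": 1,"linear": [337,-10.5,-26],"rot": [0,0,0]},{"grip": 1,"linear": [337,-10.5,-26],"rot": [0,0,0]},{"grip": 1,"linear": [337,-10.5,-26],"rot": [0,0,0]},{"grip": 1,"linear": [337,-10.5,-26],"rot": [0,0,0]},{"grip": 1,"linear": [337,-10.5,-26],"rot": [0,0,0]},{"grip": 1,"linear": [337,-10.5,-26],"rot": [0,0,0]},{"grip": 1,"linear": [337,-10.5,-26],"rot": [0,0,0]}]'

```text
clock: 33.1
position: [530.4, -152.5, 241.7]
ee_rot: [-0.682, 0.731, 0.0, -0.0]
contact_force: [0.2, -0.9, -1.0]
gripper_width: 85.4
grasp_force: 0.0
```

```bash
python3 lab.py w16.png 120; python3 look.py w16.png tray:0 tray_far:17|tail -3
```

```text
[ 530.4 -152.5  241.8]
label [259.5 182. ] 40 19 [(120.0, [1.2, 1.9])]
 -1.16122275e+00 -8.29330389e-02]
tray 0.59 [256.  86.] [ 526.  -236.2]
tray_far 0.91 [224.  85.] [ 561.5 -239.9]
```

>>> arm_command --rows '[{"grip": 1,"linear": [1,2,60],"rot": [0,0,0]},{"grip": 1,"linear": [1,2,115],"rot": [0,0,0]},{"grip": 1,"linear": [1,2,150],"rot": [0,0,0]},{"grip": 1,"linear": [1,2,162],"rot": [0,0,0]},{"grip": 1,"linear": [1,2,162],"rot": [0,0,0]},{"grip": 0.5,"linear": [1,2,162],"rot": [0,0,0]},{"grip": 0.5,"linear": [1,2,162],"rot": [0,0,0]},{"grip": 0.5,"linear": [1,2,162],"rot": [0,0,0]},{"grip": 0.5,"linear": [1,2,162],"rot": [0,0,0]}]'

```text
clock: 34.42
position: [529.3, -154.6, 81.7]
ee_rot: [-0.682, 0.732, -0.001, 0.001]
contact_force: [-1.1, 0.1, 6.4]
gripper_width: 55.4
grasp_force: 64.3
```

>>> arm_command --rows '[{"grip": 0.5,"linear": [0,0,-20],"rot": [0,0,0]},{"grip": 0.5,"linear": [0,0,-60],"rot": [0,0,0]},{"grip": 0.5,"linear": [0,0,-110],"rot": [0,0,0]},{"grip": 0.5,"linear": [0,0,-140],"rot": [0,0,0]},{"grip": 0.5,"linear": [0,0,-140],"rot": [0,0,0]}]'

```text
clock: 35.05
position: [529.3, -154.4, 222.3]
ee_rot: [-0.682, 0.732, -0.002, 0.002]
contact_force: [-0.5, -0.3, -2.3]
gripper_width: 55.3
grasp_force: 65.0
```

>>> arm_command --rows '[{"grip": 0.5,"linear": [-396,9,0],"rot": [0,0,0]},{"grip": 0.5,"linear": [-396,9,0],"rot": [0,0,0]},{"grip": 0.5,"linear": [-396,9,0],"rot": [0,0,0]},{"grip": 0.5,"linear": [-396,9,0],"rot": [0,0,0]},{"grip": 0.5,"linear": [-396,9,0],"rot": [0,0,0]},{"grip": 0.5,"linear": [-396,9,0],"rot": [0,0,0]},{"grip": 0.5,"linear": [-396,9,0],"rot": [0,0,0]},{"grip": 0.5,"linear": [-396,9,0],"rot": [0,0,0]},{"grip": 0.5,"linear": [-396,9,0],"rot": [0,0,0]},{"grip": 0.5,"linear": [-396,9,0],"rot": [0,0,0]}]'

```text
clock: 36.3
position: [547.2, 239.7, 219.6]
ee_rot: [-0.681, 0.732, 0.0, -0.0]
contact_force: [-0.0, -0.4, -2.2]
gripper_width: 55.1
grasp_force: 64.9
```

```bash
python3 lab.py w17.png 86 94 102 110
```

```text
[547.4 239.8 219.9]
label [256.5   6. ] 44 13 [(86.0, [140.2, -0.3]), (94.0, [138.2, -0.3]), (102.0, [136.2, -0.3]), (110.0, [134.2, -0.3])]
label [256.2  46.3] 45 25 [(86.0, [111.3, -0.6]), (94.0, [110.2, -0.6]), (102.0, [109.0, -0.5]), (110.0, [107.9, -0.5])]
label [257.5  95. ] 44 23 [(86.0, [73.7, 0.4]), (94.0, [73.7, 0.4]), (102.0, [73.6, 0.4]), (110.0, [73.6, 0.4])]
label [258.  143.5] 43 22 [(86.0, [33.1, 0.8]), (94.0, [34.2, 0.8]), (102.0, [35.3, 0.8]), (110.0, [36.5, 0.7])]
```

>>> arm_command --rows '[{"grip": 0.5,"linear": [-1,0,50],"rot": [0,0,0]},{"grip": 0.5,"linear": [-1,0,95],"rot": [0,0,0]},{"grip": 0.5,"linear": [-1,0,125],"rot": [0,0,0]},{"grip": 0.5,"linear": [-1,0,137],"rot": [0,0,0]},{"grip": 0.5,"linear": [-1,0,139],"rot": [0,0,0]},{"grip": 0.5,"linear": [-1,0,139],"rot": [0,0,0]},{"grip": 0.5,"linear": [-1,0,139],"rot": [0,0,0]}]'

```text
clock: 37.22
position: [548.1, 242.7, 82.3]
ee_rot: [-0.682, 0.732, -0.0, 0.001]
contact_force: [0.3, 0.3, -2.7]
gripper_width: 55.3
grasp_force: 65.0
```

>>> arm_command --rows '[{"grip": 0.5,"linear": [0,0,2.6],"rot": [0,0,0]},{"grip": 0.5,"linear": [0,0,2.6],"rot": [0,0,0]},{"grip": 0.7,"linear": [0,0,2.6],"rot": [0,0,0]},{"grip": 1,"linear": [0,0,2.6],"rot": [0,0,0]},{"grip": 1,"linear": [0,0,2.6],"rot": [0,0,0]},{"grip": 1,"linear": [0,0,-50],"rot": [0,0,0]},{"grip": 1,"linear": [-30,0,-100],"rot": [0,0,0]},{"grip": 1,"linear": [-59,0,-100],"rot": [0,0,0]},{"grip": 1,"linear": [-59,0,-100],"rot": [0,0,0]},{"grip": 1,"linear": [-59,0,-100],"rot": [0,0,0]}]'

```text
clock: 38.48
position: [551.1, 300.5, 179.9]
ee_rot: [-0.682, 0.732, 0.0, -0.001]
contact_force: [1.0, 0.7, -0.9]
gripper_width: 85.5
grasp_force: 0.0
```

```bash
python3 lab.py w18.png 110 118 126; python3 look.py w18.png follower_mid:72
```

```text
[551.2 300.2 180. ]
label [257.   54.5] 55 28 [(110.0, [97.1, 0.1]), (118.0, [96.1, 0.1]), (126.0, [95.2, 0.1])]
label [406.5 107. ] 42 43 [(110.0, [65.3, 97.5]), (118.0, [65.6, 93.8]), (126.0, [65.8, 90.2])]
label [257. 178.] 53 25 [(110.0, [17.7, -0.0]), (118.0, [19.8, 0.0]), (126.0, [21.8, 0.0])]
[[-0.071, -0.997, -0.001, 551.184], [-0.997, 0.071, -0.001, 300.218], [0.001, 0.001, -1.0, 179.993], [0.0, 0.0, 0.0, 1.0]]
[ 7.56154084e-01  4.28062396e-01 -5.74202822e-02 -7.54641721e-05
 -1.08728505e+00 -8.27523292e-01]
```

View pics/w18.png

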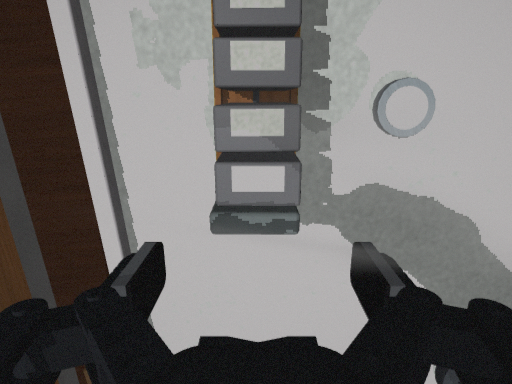

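The row rises r3, i4 (257,126), r4 (257,178), with the follower right behind it at (255,222). I grip the follower and close the row.

>>> arm_command --rows '[{"grip": 1,"linear": [0,0,50],"rot": [0,0,0]},{"grip": 1,"linear": [0,0,80],"rot": [0,0,0]},{"grip": 1,"linear": [0,0,80],"rot": [0,0,0]},{"grip": 0.5,"linear": [0,0,80],"rot": [0,0,0]},{"grip": 0.5,"linear": [0,0,80],"rot": [0,0,0]},{"grip": 0.5,"linear": [0,0,80],"rot": [0,0,0]},{"grip": 0.5,"linear": [0,0,80],"rot": [0,0,0]}]'

```text
clock: 39.5
position: [553.4, 301.9, 103.4]
ee_rot: [-0.682, 0.732, -0.001, 0.003]
contact_force: [5.1, -0.2, 6.6]
gripper_width: 56.8
grasp_force: 67.4
```

>>> arm_command --rows '[{"grip": 0.5,"linear": [4,0,0],"rot": [0,0,0]},{"grip": 0.5,"linear": [8,0,0],"rot": [0,0,0]},{"grip": 0.5,"linear": [12,0,0],"rot": [0,0,0]},{"grip": 0.5,"linear": [16,0,0],"rot": [0,0,0]},{"grip": 0.5,"linear": [20,0,0],"rot": [0,0,0]},{"grip": 0.5,"linear": [23,0,0],"rot": [0,0,0]},{"grip": 0.5,"linear": [23,0,0],"rot": [0,0,0]}]'

```text
clock: 40.38
position: [551.8, 280.5, 103.4]
ee_rot: [-0.682, 0.732, -0.0, 0.004]
contact_force: [2.7, 4.2, 5.8]
gripper_width: 57.2
grasp_force: 67.4
```

>>> arm_command --rows '[{"grip": 0.5,"linear": [2,0,0],"rot": [0,0,0]},{"grip": 0.5,"linear": [4,0,0],"rot": [0,0,0]},{"grip": 0.5,"linear": [5,0,0],"rot": [0,0,0]},{"grip": 0.5,"linear": [6,0,0],"rot": [0,0,0]},{"grip": 0.5,"linear": [6,0,0],"rot": [0,0,0]}]'

```text
clock: 41.0
position: [551.4, 275.2, 103.4]
ee_rot: [-0.682, 0.732, 0.0, 0.004]
contact_force: [1.8, 5.0, 6.5]
gripper_width: 56.8
grasp_force: 67.4
```

>>> arm_command --rows '[{"grip": 0.5,"linear": [1,0,0],"rot": [0,0,0]},{"grip": 0.5,"linear": [2,0,0],"rot": [0,0,0]},{"grip": 0.5,"linear": [2,0,0],"rot": [0,0,0]}]'

```text
clock: 41.38
position: [551.3, 273.2, 103.4]
ee_rot: [-0.682, 0.732, 0.0, 0.004]
contact_force: [1.6, 5.0, 5.8]
gripper_width: 56.8
grasp_force: 67.4
```

>>> arm_command --rows '[{"grip": 0.5,"linear": [1,0,0],"rot": [0,0,0]},{"grip": 0.5,"linear": [2,0,0],"rot": [0,0,0]},{"grip": 0.5,"linear": [2,0,0],"rot": [0,0,0]}]'

```text
clock: 41.75
position: [551.1, 271.4, 103.4]
ee_rot: [-0.682, 0.732, 0.0, 0.004]
contact_force: [1.7, 5.8, 5.8]
gripper_width: 57.1
grasp_force: 67.4
```

>>> arm_command --rows '[{"grip": 0.5,"linear": [1,0,0],"rot": [0,0,0]},{"grip": 0.5,"linear": [2,0,0],"rot": [0,0,0]},{"grip": 0.5,"linear": [2,0,0],"rot": [0,0,0]}]'

```text
clock: 42.12
position: [551.0, 269.5, 103.4]
ee_rot: [-0.682, 0.732, 0.0, 0.004]
contact_force: [1.7, 6.1, 5.5]
gripper_width: 57.0
grasp_force: 67.4
```

>>> arm_command --rows '[{"grip": 0.5,"linear": [1,0,0],"rot": [0,0,0]},{"grip": 0.5,"linear": [2,0,0],"rot": [0,0,0]},{"grip": 0.5,"linear": [2,0,0],"rot": [0,0,0]}]'

```text
clock: 42.5
position: [550.9, 267.7, 103.4]
ee_rot: [-0.682, 0.732, 0.0, 0.005]
contact_force: [2.0, 7.3, 5.4]
gripper_width: 56.8
grasp_force: 67.4
```

>>> arm_command --rows '[{"grip": 0.5,"linear": [1,0,0],"rot": [0,0,0]},{"grip": 0.5,"linear": [2,0,0],"rot": [0,0,0]},{"grip": 0.5,"linear": [2,0,0],"rot": [0,0,0]}]'

```text
clock: 42.88
position: [550.7, 266.0, 103.4]
ee_rot: [-0.682, 0.732, 0.0, 0.005]
contact_force: [2.3, 7.9, 5.8]
gripper_width: 56.8
grasp_force: 67.4
```

```bash
python3 lab.py w19.png 94 102 110 118 126; python3 - <<'E'
from h import *
w=shot("wrist"); s=shot("side")
im=np.zeros((450,800,3),np.uint8); im[:300,:400]=cv2.resize(w["frame"],(400,300)); im[:450,400:]=cv2.resize(s["frame"][200:310,110:250],(400,450))
cv2.imwrite("pics/c19.png",im[...,::-1])
E
```

```text
[550.7 266.  103.4]
label [262.5   7. ] 84 15 [(94.0, [108.7, 2.5]), (102.0, [106.8, 2.4]), (110.0, [104.8, 2.2]), (118.0, [102.9, 2.1]), (126.0, [100.9, 2.0])]
label [263.5  68.5] 86 46 [(94.0, [84.2, 3.0]), (102.0, [83.5, 2.9]), (110.0, [82.9, 2.7]), (118.0, [82.2, 2.6]), (126.0, [81.6, 2.4])]
label [264.  146.5] 85 42 [(94.0, [49.1, 3.4]), (102.0, [50.3, 3.2]), (110.0, [51.5, 3.1]), (118.0, [52.7, 2.9]), (126.0, [54.0, 2.7])]
label [260. 223.] 85 39 [(94.0, [9.4, 1.5]), (102.0, [12.8, 1.5]), (110.0, [16.1, 1.4]), (118.0, [19.4, 1.3]), (126.0, [22.7, 1.3])]
```

View pics/c19.png

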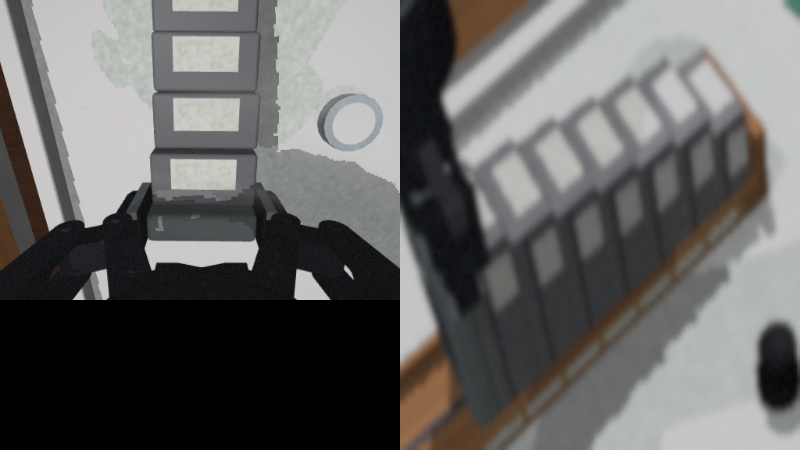

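The side view shows all seven cases upright, face to face and rising. r1 may still be just short of the plate, so I keep pushing gently until the force jumps.

>>> arm_command --rows '[{"grip": 0.5,"linear": [1,0,0],"rot": [0,0,0]},{"grip": 0.5,"linear": [2,0,0],"rot": [0,0,0]},{"grip": 0.5,"linear": [2,0,0],"rot": [0,0,0]}]'

```text
clock: 43.4
position: [550.7, 265.6, 103.4]
ee_rot: [-0.682, 0.731, 0.001, 0.006]
contact_force: [2.2, 12.2, 4.5]
gripper_width: 57.0
grasp_force: 67.3
```

>>> arm_command --rows '[{"grip": 0.5,"linear": [1,0,0],"rot": [0,0,0]},{"grip": 0.5,"linear": [2,0,0],"rot": [0,0,0]},{"grip": 0.5,"linear": [2,0,0],"rot": [0,0,0]}]'

```text
clock: 43.78
position: [550.8, 265.5, 103.4]
ee_rot: [-0.682, 0.731, 0.002, 0.007]
contact_force: [1.3, 17.3, 4.1]
gripper_width: 56.9
grasp_force: 67.2
```

The force jumped to 17 N with no more travel, so the row is closed against the plate. I relieve the push, release, and leave straight up.

>>> arm_command --rows '[{"grip": 0.5,"linear": [-2,0,0],"rot": [0,0,0]},{"grip": 0.5,"linear": [-2,0,0],"rot": [0,0,0]},{"grip": 0.7,"linear": [-2,0,0],"rot": [0,0,0]},{"grip": 1,"linear": [-2,0,0],"rot": [0,0,0]},{"grip": 1,"linear": [-2,0,0],"rot": [0,0,0]},{"grip": 1,"linear": [-2,0,-40],"rot": [0,0,0]},{"grip": 1,"linear": [-2,0,-90],"rot": [0,0,0]},{"grip": 1,"linear": [-2,0,-130],"rot": [0,0,0]},{"grip": 1,"linear": [-2,0,-130],"rot": [0,0,0]}]'

```text
clock: 44.9
position: [550.0, 260.5, 234.8]
ee_rot: [-0.682, 0.732, -0.001, 0.004]
contact_force: [-0.1, -0.4, -0.3]
gripper_width: 85.2
grasp_force: 0.0
```

```bash
python3 - <<'E'
from h import *
t=shot("top"); s=shot("side"); w=shot("wrist")
for n,p in(("t",t),("s",s)):
  for q,z in(("tray",0),("tray_far",17),("rim",0),("follower_mid",72),("watch",0)):
    for r in models.tip_of(p,q)[:1]: print(n,q,round(r["score"],2),np.round(r["pixel"]),atz(p,r["pixel"],z).round(0)[:2])
E
python3 lab.py w20.png 94 102 110 118 126|cut -c1-220
```

```text
t tray 0.68 [328. 194.] [ 542. -272.]
t tray_far 0.59 [322. 175.] [ 595. -254.]
t rim 0.88 [232. 145.] [698.   4.]
t follower_mid 0.64 [134. 191.] [556. 268.]
t watch 0.64 [229. 243.] [410.  18.]
s tray 0.56 [311. 171.] [ 546. -261.]
s tray_far 0.68 [301. 161.] [ 582. -259.]
s follower_mid 0.83 [132. 277.] [543. 268.]
s watch 0.65 [279. 262.] [406.  14.]
[548.7 260.2 230.7]
label [256.5  11. ] 42 23 [(94.0, [137.2, -0.5]), (102.0, [135.3, -0.5]), (110.0, [133.5, -0.4]), (118.0, [131.6, -0.4]), (126.0, [129.7, -0.4])]
label [258.   50.5] 43 22 [(94.0, [108.4, 0.7]), (102.0, [107.3, 0.7]), (110.0, [106.3, 0.7]), (118.0, [105.2, 0.7]), (126.0, [104.2, 0.6])]
label [258.5  90.5] 42 22 [(94.0, [77.2, 1.1]), (102.0, [77.1, 1.1]), (110.0, [76.9, 1.0]), (118.0, [76.8, 1.0]), (126.0, [76.6, 1.0])]
label [258.5 130. ] 42 21 [(94.0, [44.3, 1.1]), (102.0, [45.1, 1.1]), (110.0, [45.9, 1.0]), (118.0, [46.7, 1.0]), (126.0, [47.5, 1.0])]
label [382.  142.5] 35 36 [(94.0, [33.3, 110.2]), (102.0, [34.4, 107.0]), (110.0, [35.5, 103.9]), (118.0, [36.6, 100.7]), (126.0, [37.7, 97.6])]
label [257.5 168.5] 42 20 [(94.0, [9.9, 0.2]), (102.0, [11.7, 0.2]), (110.0, [13.5, 0.2]), (118.0, [15.2, 0.2]), (126.0, [17.0, 0.2])]
```

The top view shows the tray was knocked aside: its centre is now about (543,-265). I'm moving there with the tool turned for pushing.

>>> arm_command --rows '[{"grip": 1,"linear": [526,32,-100],"rot": [0,0,1.5]},{"grip": 1,"linear": [526,32,-100],"rot": [0,0,1.5]},{"grip": 1,"linear": [526,32,-100],"rot": [0,0,1.5]},{"grip": 1,"linear": [526,32,-100],"rot": [0,0,1.5]},{"grip": 1,"linear": [526,32,-100],"rot": [0,0,1.5]},{"grip": 1,"linear": [526,32,-100],"rot": [0,0,1.5]},{"grip": 1,"linear": [526,32,-100],"rot": [0,0,1.5]},{"grip": 1,"linear": [526,32,-100],"rot": [0,0,1.5]},{"grip": 1,"linear": [526,32,-100],"rot": [0,0,1.5]},{"grip": 1,"linear": [526,32,-100],"rot": [0,0,1.5]}]'

```text
clock: 46.85
position: [479.0, -264.4, 331.1]
ee_rot: [0.002, 1.0, -0.0, 0.0]
contact_force: [-0.8, -0.1, -1.1]
gripper_width: 85.1
grasp_force: 0.0
```

```bash
python3 look.py w21.png tray:0 tray_far:17 rim:0; python3 - <<'E'
from h import *
w=shot("wrist"); hsv=cv2.cvtColor(w["frame"],cv2.COLOR_RGB2HSV)
r=models.spot_in(w,"tray")[:1]; print(r)
E
```

```text
[[-1.0, 0.004, 0.001, 479.024], [0.004, 1.0, -0.0, -264.398], [-0.001, -0.0, -1.0, 331.142], [0.0, 0.0, 0.0, 1.0]]
[-2.07834430e-01  1.96080402e-01 -8.92924745e-03  2.23842231e-04
 -1.36498032e+00 -1.36723066e+00]
tray 0.61 [256. 190.] [ 548.2 -267.8]
tray_far 0.56 [255. 214.] [ 581.8 -269.5]
rim 0.91 [415. 273.] [695.9   1.1]
[{'rect': [170.3, 162.8, 342.6, 224.3], 'score': 0.64}]
```

View pics/w21.png

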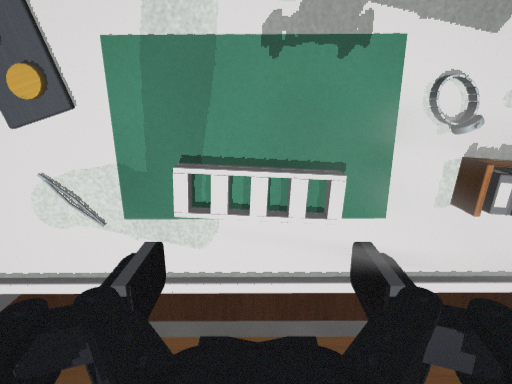

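Seen from here the tray lies at columns 172–346, rows 160–220, with a slight yaw. The rim's foot is at row ~275, and the pen at (70,200) lies to the side.

```bash
python3 - <<'E'
from h import *
w=shot("wrist")
for n,px,z in(("nearL",(175,168),34),("nearR",(346,175),34),("farL",(173,217),34),("farR",(344,220),34),("pen",(105,222),0),("rimL",(100,273),22),("rimR",(420,273),22)):
    print(n,atz(w,px,z).round(1))
E
```

```text
nearL [ 504.9 -379.2   34. ]
nearR [ 515.  -135.1   34. ]
farL [ 579.5 -387.6   34. ]
farR [ 584.2 -132.5   34. ]
pen [ 601.5 -507.7    0. ]
rimL [ 681.1 -516.3   22. ]
rimR [680.8   1.   22. ]
```

>>> arm_command --rows '[{"grip": 0.8,"linear": [24,5,60],"rot": [0,0,-0.004]},{"grip": 0.7,"linear": [24,5,120],"rot": [0,0,-0.004]},{"grip": 0.7,"linear": [24,5,180],"rot": [0,0,-0.004]},{"grip": 0.7,"linear": [24,5,240],"rot": [0,0,-0.004]},{"grip": 0.7,"linear": [24,5,290],"rot": [0,0,-0.004]},{"grip": 0.7,"linear": [24,5,318],"rot": [0,0,-0.004]},{"grip": 0.7,"linear": [24,5,320],"rot": [0,0,-0.004]},{"grip": 0.7,"linear": [24,5,320],"rot": [0,0,-0.004]}]'

```text
clock: 48.2
position: [456.5, -257.2, 11.8]
ee_rot: [-0.003, 1.0, -0.0, 0.001]
contact_force: [-0.3, -0.4, -0.4]
gripper_width: 60.2
grasp_force: 0.0
```

>>> arm_command --rows '[{"grip": 0.7,"linear": [-20,0,1],"rot": [0,0,0.003]},{"grip": 0.7,"linear": [-36,0,1],"rot": [0,0,0.003]},{"grip": 0.7,"linear": [-48,0,1],"rot": [0,0,0.003]},{"grip": 0.7,"linear": [-60,0,1],"rot": [0,0,0.003]},{"grip": 0.7,"linear": [-74,0,1],"rot": [0,0,0.003]},{"grip": 0.7,"linear": [-88,0,1],"rot": [0,0,0.003]},{"grip": 0.7,"linear": [-102,0,1],"rot": [0,0,0.003]},{"grip": 0.7,"linear": [-116,0,1],"rot": [0,0,0.003]},{"grip": 0.7,"linear": [-128,0,1],"rot": [0,0,0.003]},{"grip": 0.7,"linear": [-136,0,1],"rot": [0,0,0.003]}]'

```text
clock: 49.45
position: [592.3, -256.7, 9.7]
ee_rot: [-0.0, 1.0, -0.0, 0.0]
contact_force: [-4.9, 0.9, 3.8]
gripper_width: 59.8
grasp_force: 2.0
```

>>> arm_command --rows '[{"grip": 0.7,"linear": [-3,0,0],"rot": [0,0,0]},{"grip": 0.7,"linear": [-6,0,0],"rot": [0,0,0]},{"grip": 0.7,"linear": [-8,0,0],"rot": [0,0,0]},{"grip": 0.7,"linear": [-8,0,0],"rot": [0,0,0]}]'

```text
clock: 49.95
position: [599.8, -256.7, 9.7]
ee_rot: [-0.0, 1.0, -0.0, 0.0]
contact_force: [-1.7, 0.2, 0.4]
gripper_width: 59.8
grasp_force: 0.8
```

```bash
python3 - <<'E'
from h import *
print(pose().round(3)[:3,0])
t=shot("top"); s=shot("side"); w=shot("wrist")
for n,p in(("t",t),("s",s)):
  for q,z in(("tray",0),("tray_far",17)):
    for r in models.tip_of(p,q)[:1]: print(n,q,round(r["score"],2),np.round(r["pixel"]),atz(p,r["pixel"],z).round(0)[:2])
E
```

```text
[-1.    -0.001 -0.001]
s tray 0.8 [282. 156.] [ 644. -256.]
s tray_far 0.96 [271. 145.] [ 685. -253.]
```

Contact is light and the far side is at x≈685, with about 12 mm to go. Stepping in.

>>> arm_command --rows '[{"grip": 0.7,"linear": [-2,0,0],"rot": [0,0,0]},{"grip": 0.7,"linear": [-4,0,0],"rot": [0,0,0]},{"grip": 0.7,"linear": [-6,0,0],"rot": [0,0,0]},{"grip": 0.7,"linear": [-6,0,0],"rot": [0,0,0]}]'

```text
clock: 50.8
position: [605.8, -256.7, 9.9]
ee_rot: [-0.0, 1.0, -0.0, 0.0]
contact_force: [-1.4, -0.4, 0.3]
gripper_width: 59.7
grasp_force: 1.0
```

>>> arm_command --rows '[{"grip": 0.7,"linear": [-1,0,0],"rot": [0,0,0]},{"grip": 0.7,"linear": [-2,0,0],"rot": [0,0,0]},{"grip": 0.7,"linear": [-3,0,0],"rot": [0,0,0]},{"grip": 0.7,"linear": [-3,0,0],"rot": [0,0,0]}]'

```text
clock: 51.3
position: [608.6, -256.7, 9.9]
ee_rot: [-0.0, 1.0, -0.0, 0.0]
contact_force: [-2.2, 0.2, 0.8]
gripper_width: 60.0
grasp_force: 1.3
```

>>> arm_command --rows '[{"grip": 0.7,"linear": [-1,0,0],"rot": [0,0,0]},{"grip": 0.7,"linear": [-2,0,0],"rot": [0,0,0]},{"grip": 0.7,"linear": [-2,0,0],"rot": [0,0,0]}]'

```text
clock: 51.68
position: [610.6, -256.7, 9.9]
ee_rot: [-0.0, 1.0, -0.0, 0.0]
contact_force: [-2.7, -0.2, 1.0]
gripper_width: 59.8
grasp_force: 1.3
```

>>> arm_command --rows '[{"grip": 0.7,"linear": [-1,0,0],"rot": [0,0,0]},{"grip": 0.7,"linear": [-2,0,0],"rot": [0,0,0]},{"grip": 0.7,"linear": [-2,0,0],"rot": [0,0,0]}]'

```text
clock: 52.05
position: [612.7, -256.7, 9.9]
ee_rot: [-0.0, 1.0, -0.0, 0.0]
contact_force: [-3.2, -0.0, 0.5]
gripper_width: 60.1
grasp_force: 1.4
```

>>> arm_command --rows '[{"grip": 0.7,"linear": [-1,0,0],"rot": [0,0,0]},{"grip": 0.7,"linear": [-2,0,0],"rot": [0,0,0]},{"grip": 0.7,"linear": [-2,0,0],"rot": [0,0,0]}]'

```text
clock: 52.42
position: [613.1, -256.7, 9.9]
ee_rot: [-0.0, 1.0, 0.0, -0.002]
contact_force: [-5.9, 1.1, 3.9]
gripper_width: 59.7
grasp_force: 3.1
```

>>> arm_command --rows '[{"grip": 0.7,"linear": [-1,0,0],"rot": [0,0,0]},{"grip": 0.7,"linear": [-2,0,0],"rot": [0,0,0]},{"grip": 0.7,"linear": [-2,0,0],"rot": [0,0,0]}]'

```text
clock: 52.8
position: [613.0, -256.6, 9.8]
ee_rot: [-0.0, 1.0, 0.001, -0.004]
contact_force: [-10.1, 0.4, 6.4]
gripper_width: 59.8
grasp_force: 5.0
```

The force is rising and travel has stopped at x=613, so the tray is against the rim. I press once more, back off, and check everything from above.

>>> arm_command --rows '[{"grip": 0.7,"linear": [-2,0,0],"rot": [0,0,0]},{"grip": 0.7,"linear": [-3,0,0],"rot": [0,0,0]},{"grip": 0.7,"linear": [-3,0,0],"rot": [0,0,0]},{"grip": 0.7,"linear": [5,0,0],"rot": [0,0,0]},{"grip": 0.7,"linear": [30,0,0],"rot": [0,0,0]},{"grip": 0.7,"linear": [60,0,-30],"rot": [0,0,0]},{"grip": 0.7,"linear": [80,0,-90],"rot": [0,0,0]},{"grip": 0.7,"linear": [80,0,-150],"rot": [0,0,0]},{"grip": 0.7,"linear": [80,0,-200],"rot": [0,0,0]},{"grip": 0.7,"linear": [80,0,-250],"rot": [0,0,0]}]'

```text
clock: 54.05
position: [538.0, -256.8, 262.6]
ee_rot: [-0.001, 1.0, -0.001, 0.003]
contact_force: [0.5, 0.6, 0.3]
gripper_width: 59.7
grasp_force: 0.0
```

>>> arm_command --rows '[{"grip": 0.7,"linear": [60,0,-60],"rot": [0,0,0]},{"grip": 0.7,"linear": [60,0,-60],"rot": [0,0,0]},{"grip": 0.7,"linear": [60,0,-60],"rot": [0,0,0]}]'

```text
clock: 54.42
position: [477.0, -256.9, 321.4]
ee_rot: [-0.0, 1.0, -0.0, 0.003]
contact_force: [0.3, -0.7, -1.3]
gripper_width: 59.7
grasp_force: 0.0
```

```bash
python3 - <<'E'
from h import *
w=shot("wrist"); t=shot("top"); s=shot("side")
im=np.zeros((600,800,3),np.uint8); im[:300,:400]=cv2.resize(w["frame"],(400,300)); im[:300,400:]=cv2.resize(t["frame"][120:270,100:300],(400,300)); im[300:,:400]=cv2.resize(s["frame"][100:250,200:400],(400,300));im[300:,400:]=cv2.resize(s["frame"][190:310,90:250],(400,300))
cv2.imwrite("pics/c22.png",im[...,::-1])
E
```

```text
(no output)
```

View pics/c22.png

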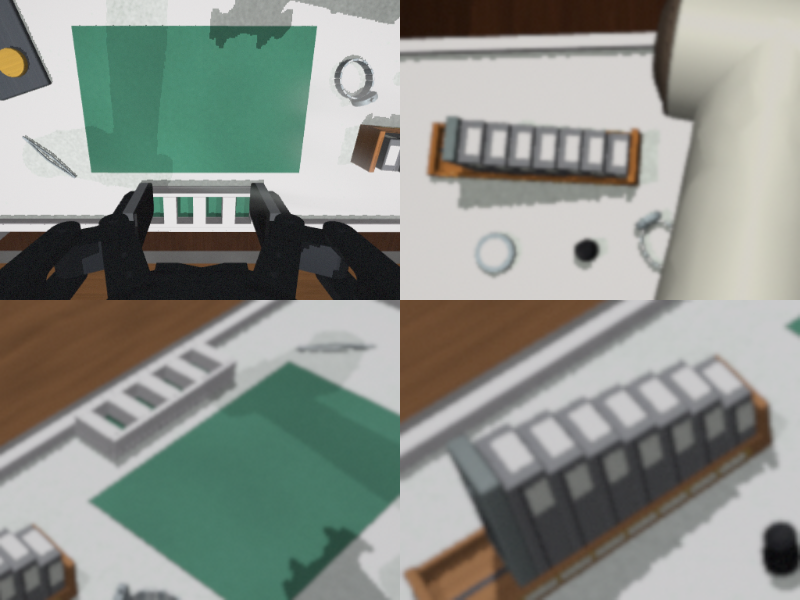

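The tray is flush along the rim and off the mat. The seven cases stand snug in rising order between the plate and the follower, and the watch, loupe and tin have not moved.

```bash
python3 -c "
from bench import job
print(job.job_done())"
```

```text
the job is handed in; nothing more can be done
None
```

I filed the three delivered cases (88, 96 and 112 mm; the 72 mm one was absent) in height order, closed the row snugly with the follower, pushed the empty tray flush against the rim, left the watch, loupe and tin alone, and handed the job in at about 55 s.

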